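Index the flange in the leaf drill jig, pin the leaf and hold it shut

ROBOT

A 6-joint arm with a two-finger parallel gripper is mounted at the origin on the work surface. World frame = base frame: x ahead of the robot, y to its left, z up, the work surface at z = 0. Lengths are in mm, angles in rad, forces in N, time in s.
With the tool pointing down it reaches from about 275 to 750 mm from the base axis. Payload 10.2 kg.
Tool frame: the origin (TCP) lies at the very end of the fingers, on their centre line; the grasp point (between the pads) lies 19 mm behind it; z points along the fingers, y is the direction in which the jaws open and shut (so a half turn about z gives the same grasp; the last joint's range is limited). The gripper opens to 85 mm and grips with 20 to 120 N. Pads are 22 mm wide; open, the fingers measure 114 mm over their backs; the gripper's body (76 mm by 85 mm) begins 54 mm behind the grasp point. The pads swing forward as they close: fully open they stand 13 mm farther back than shut.
Start: joints at [0.966, 0.313, 1.498, -0, 1.331, -0.223], TCP at [195.623, 487.199, 231.294] pointing down, gripper open.
Joint ranges: [-2.94, 2.94], [-0.97, 2.17], [0.19, 2.56], [-1.23, 4.37], [0.02, 3.11], [-2.88, 2.88]. Speed limits (rad/s): [2.39, 2.39, 3.01, 3.14, 3.14, 3.14].

INTERFACE

Orientations are given as a unit quaternion [w, x, y, z].
In Python, from rig import sensors, imaging, ctrl gives the robot as it stands.
- The arm moves only by the shell command python3 -m creep 'ROWS' [FORCE]. ROWS is JSON, a list of rows, each an object with "grip": the finger opening in mm, from 0 to 85.4; "linear": the shift along the tool's x, y, z in mm, a list of three; "rot": the turn, a rotation vector about the tool's x, y, z in rad, a list of three. A call has 1 to 12 rows; each row shifts and turns the commanded pose from where the row before left it, along the tool's axes as they then stand; what a row does not reach is not made up. A row lasts 1/12 s, in which the tool goes at most 41.7 mm and 7.16 degrees, less where a joint would pass 70% of its speed; a pose out of reach is approached as far as the arm can. A call with a gripper value outside its range is refused whole. The fingers move at their own pace and stop on an object; FORCE is the grip in N (left out, the last holds). Time passes only in rows, so rows that do not move let the fingers close. It gives the time, the measured TCP pose, the force and the opening at its end, in the units of the state.
- sensors.sense(): the state, without advancing time (a new reading comes with each control period).
- imaging.capture(name): name is "scene" or "top" or "wrist"; returns (picture, depth): 400x640x3 uint8, red, green, blue; 400x640 float32, mm along the optical axis (not along the pixel's ray), 0 where there is no reading.
- imaging.camera_params(name): a dict with "intrinsics" (3x3 intrinsics, pixels), "k1" (the pictures are not rectified: a ray, as slopes to the right and down, at radius r is drawn at 1 + k1 r^2 times it, then the intrinsics apply), "R" (3x3) and "t" (3): a world point X has camera coordinates R X + t. Camera axes: x right, y down, z forward; pixel columns grow to the right and rows downward; lengths in mm; the calibration is good to about 2 mm. A picture is of the moment at which its call begins: read the wrist's pose just before it. camera_params takes no time and is no camera call; for the wrist camera it gives the pose at the moment of the call.
- ctrl.finish_job(): hands the job in, once; it reports no verdict.
The state is a dict: "time_s": time; "joints": joint angles; "dq": joint speeds; "tau": joint torques, N m; "eef_pos": TCP position; "ee_rot": TCP orientation; "force": force on the tool from outside, world axes, zero at the start; "wrist_torque": the same for the moment, N m; "grip_width": opening from 0.0 (shut) to 1.0 (fully open).
Only numpy, scipy, OpenCV 4.12 (cv2) and the standard library are available. Lean on these libraries where they do the work, as an engineer would, in place of code of your own. Each camera call takes 0.05 s, during which the arm holds its last target.

TASK

Set up the drill jig on the bench for the last hole: lift the square flange out of its nest, give it a quarter turn so that its one undrilled corner lies where the drill bush comes down, and seat it flat in the nest again. Then swing the hinged leaf down over it by the ball handle and push the locating pin with the thick round knurled head, from the wooden pin block, through the leaf into the hole in the base. A spring under the leaf pushes it up, so finish holding: bear down so that the pin is fully home and the leaf stays pressed shut, and do not let go; leave the other pins, the finished flange, the caliper, the oil bottle and the brush where they are.

Things in the scene. Friction and masses are not known exactly. Their poses are not given: they have to be found in the camera images.
- jig: Dark steel leaf drill jig bolted to the bench: base 112 x 126 x 18 mm, foot lugs out to x = +-90 mm. Origin: on the bench under the nest's centre; x along the hinge, y from the pin pillar (-y) to the hinge (+y), z up. The pillar (60 mm along x, y -46 to -74 mm) is 33 mm high; hinge ears at y = 66, x = +-50 mm are 47 mm high
- jig_seat (a point): Centre of the nest floor, on the base plate 18 mm above the bench; the flange's underside rests here. Round it stand eight round-topped dowels 8 mm thick, 11 mm high, two per side, 40 mm apart: they hold the 72 mm square with 1 mm play on each side
- jig_drill_spot (a point): Point straight under the drill bush when the leaf is shut, level with the seated flange's upper face (32 mm above the bench): 27 mm to -x and 27 mm to -y of the nest's centre in the jig's frame
- jig_pin_hole (a point): Mouth of the vertical pin hole in the pillar, 60 mm to -y of the nest's centre, 33 mm above the bench; 13.5 mm wide, 30 mm deep. Beside it a spring plunger sticks up 5 mm under the leaf
- jig_hinge (a point): Middle of the leaf's hinge axis, which runs along the jig's x: 66 mm to +y of the nest's centre, 38 mm above the bench
- leaf (a joint): Angle of the aluminium leaf (88 mm wide, 10 thick, 146 from hinge axis to free edge). 0 = shut: level, underside at 33 mm on the pillar; grows as it swings up and back to the jig's +y (stop at 2.4). Stiff hinge (0.2 N m friction): stays where it is left. In the last 0.04 rad the spring pushes up with 5 to 9 N: let go, it rises to 0.04; 8 N down at the pin shuts it. Round 49 mm window clears the hub
- leaf_ball (a point): Centre of the black ball (22 mm across) at the end of the leaf's handle, a 9 mm rod straight out from the free edge; 178 mm from the hinge axis, 38 mm above the bench when shut. Pinched with a finger on either side along the jig's x, the ball turns between the fingers as the leaf swings, so the gripper can point down all the way
- leaf_pin_hole (a point): Centre of the 13.5 mm pin hole in the leaf, on its upper face, 126 mm from the hinge axis; with the leaf shut it lies straight above the pillar's hole, 43 mm above the bench; with the leaf resting on its spring it is 5 mm higher, and a pin held upright still passes both holes
- flange: Aluminium workpiece, 0.3 kg: plate 72 x 72 x 14 mm, on its middle a round hub 34 mm across and 28 mm high (top 42 mm above the underside). Origin: centre of the underside, z up, x and y along the sides. Starts in the nest, axes parallel to the jig's. Corner (+27, -27) mm has no hole yet, the others have 8 mm holes. A quarter turn clockwise from above brings it to the drill spot
- flange_blank_corner (a point): Point on the upper face of the flange plate where the missing hole is to be drilled: (+27, -27) mm from the flange's centre
- pin: Steel locating pin, 0.12 kg, upright in one of the block's holes: shank 12 mm thick, 34 mm long, bevelled tip; thick round knurled head 26 mm across, 34 mm high, flat shoulder. Origin: centre of the tip, z up to the head; shoulder at z = 34, top at 68 mm. In the block the shoulder rests 42 mm above the bench; fully home, it lies on the leaf and the tip is 9 mm above the bench
- pin_head (a point): On the pin's axis, in its head, 58 mm above the tip (24 mm above the shoulder): a good place to grip it, fingertips clear of block and leaf
- pin_block: Dark wooden block 60 x 180 x 42 mm, fixed on the bench, with three 14 mm holes 37 mm deep in a row along its y, 60 mm apart; which pin stands in which hole varies. Origin: centre of the underside
- slim_pin: Another pin in the block, to be left there: plain slim head 17 mm across and 40 mm high, shank 8 mm
- tee_pin: Another pin in the block, to be left there: head 20 mm high with a T cross bar 56 mm long
- spare_flange: A finished flange of the same kind with all four corners drilled, lying on the bench near the jig; leave it
- caliper: Steel caliper with a grey slide, 200 mm long, lying on the bench; leave it
- oil_bottle: White oil bottle, 52 mm across and 150 mm high; leave it
- chip_brush: Bench brush with a wooden handle, 200 mm long; leave it

How it is judged (in metres and radians):
On the way, in this order (a step that is already met when the one before it is completed fails the run):
1. the flange is turned, its undrilled corner at the drill spot, and sits flat in the nest (z of flange in the frame of jig below 0.0205 m and horizontal distance between flange and jig_seat below 0.004 m and horizontal distance between flange_blank_corner and jig_drill_spot below 0.005 m and linear speed of flange below 0.02 m/s), for 0.2 s.
2. the leaf is swung down over the flange, within a few millimetres of shut (value of joint leaf below 0.08 rad), for 0.2 s.
3. the locating pin has gone through the leaf into the hole in the base (horizontal distance between pin_head and jig_pin_hole below 0.006 m and horizontal distance between pin and jig_pin_hole below 0.004 m and angle between the z axis of pin and the z axis of jig, either way round below 0.12 rad and z of pin in the frame of jig below 0.022 m), for 0.1 s.
At the end, for the whole second after the job is handed in: Flange flat in the nest (2.5 mm), undrilled corner within 5 mm of the drill spot; leaf within 0.014 rad of shut (2 mm at the pin); pin in both holes, tip within 4 mm of the hole's axis, shoulder within 3.5 mm of home; the robot still touching pin or leaf with over 1 N (z of flange in the frame of jig below 0.0205 m and horizontal distance between flange and jig_seat below 0.004 m and horizontal distance between flange_blank_corner and jig_drill_spot below 0.005 m and horizontal distance between pin_head and jig_pin_hole below 0.006 m and horizontal distance between pin and jig_pin_hole below 0.004 m and angle between the z axis of pin and the z axis of jig, either way round below 0.12 rad and value of joint leaf below 0.014 rad and z of pin in the frame of jig below 0.0125 m and (contact force between any of the fingers, the arm and pin above 1 N or contact force between any of the fingers, the arm and leaf above 1 N)); the arm keeps its last pose, push and grip.
It fails at once if another pin is taken out of the block or moved by more than 30 mm (distance of any of slim_pin, tee_pin from where it was at the start of the episode above 0.03 m).
It fails at once if the spare flange, caliper, oil bottle or brush is moved by more than 30 mm, or the bottle knocked over (distance of any of spare_flange, caliper, oil_bottle, chip_brush from where it was at the start of the episode above 0.03 m or angle between oil_bottle's own z axis and vertical above 0.6 rad).
It also fails if it takes over 69 s, if anything falls off the work surface, if the arm or the gripper's body presses on something with over 40 N, if the wrist force passes 120 N, or if a joint passes its speed limit or range.

## Working session

There is one attempt and no reset: what is moved stays moved. The work goes in short steps, Python scripts to look and compute and a shell command to move; the robot and the scene stay as the last step left them, time stands still between calls to the robot, and variables do not carry over. Pictures are saved under pics/ and viewed, and the job is handed in when it is done.

```bash
ls -la && mkdir -p pics && cat > h.py <<'E'
import numpy as np, cv2
from rig import sensors, imaging, ctrl
def save(name,fn):
    p,d=imaging.capture(name); cv2.imwrite(fn,cv2.cvtColor(p,cv2.COLOR_RGB2BGR)); return p,d
E
python3 - <<'E'
from h import *
print(sensors.sense())
for n in ("scene","top","wrist"):
    print(n,imaging.camera_params(n))
    p,d=save(n,f"pics/{n}0.png"); np.savez(f"{n}0.npz",p=p,d=d,**{k:np.array(v) for k,v in imaging.camera_params(n).items()})
E
```

```text
total 12
drwxr-xr-x  3 agent agent 4096 Dec  7 15:08 .
drwxr-xr-x 23 root  root  4096 Dec  7 15:08 ..
drwxr-xr-x  2 agent agent 4096 Dec  7 15:08 pics
{'time_s': 0.0, 'joints': array([ 9.65571380e-01,  3.13462550e-01,  1.49844576e+00,  6.28279094e-06,
        1.33098386e+00, -2.23416558e-01]), 'dq': array([ 1.55139993e-03,  1.01495404e-03, -1.11558296e-03, -1.08849159e-03,
       -4.69945461e-05, -1.24081287e-03]), 'tau': array([-3.50692553e-04, -4.12267900e+01, -2.59740347e+01, -1.77770071e-04,
        4.19085860e-03, -1.85671365e-05]), 'eef_pos': array([195.48338851, 486.97330568, 230.72538299]), 'ee_rot': array([-2.64364921e-04,  1.89747435e-01,  9.81832719e-01, -5.93553985e-04]), 'force': array([-0.57397138, -0.4676472 ,  0.00522454]), 'wrist_torque': array([ 0.04574615, -0.04732656,  0.03169977]), 'grip_width': 0.9987736081896748}
scene {'intrinsics': array([[363.93861005,   0.        , 320.2161525 ],
       [  0.        , 363.93861005, 194.19862898],
       [  0.        ,   0.        ,   1.        ]]), 'k1': -0.0007921089823930294, 'R': array([[ 0.58875374,  0.80827282,  0.0080
[... 289 characters left out ...]
   [  0.        ,   0.        ,   1.        ]]), 'k1': -0.11859232489801032, 'R': array([[-0.00597863, -0.99977996, -0.0201069 ],
       [-0.98391676,  0.00947115, -0.17837628],
       [ 0.17852746,  0.01871707, -0.98375689]]), 't': array([ -38.79688813,  521.73966717, 1016.14670146])}
wrist {'intrinsics': array([[333.72377275,   0.        , 318.24649935],
       [  0.        , 333.72377275, 198.85069994],
       [  0.        ,   0.        ,   1.        ]]), 'k1': 0.008901495652551142, 'R': array([[ 0.37239439,  0.9280729 , -0.00176225],
       [ 0.88708191, -0.35538714,  0.29459407],
       [ 0.2727785 , -0.11126844, -0.95562086]]), 't': array([-524.88279912,  -38.58389703,  380.34646053])}
```

View pics/scene0.png

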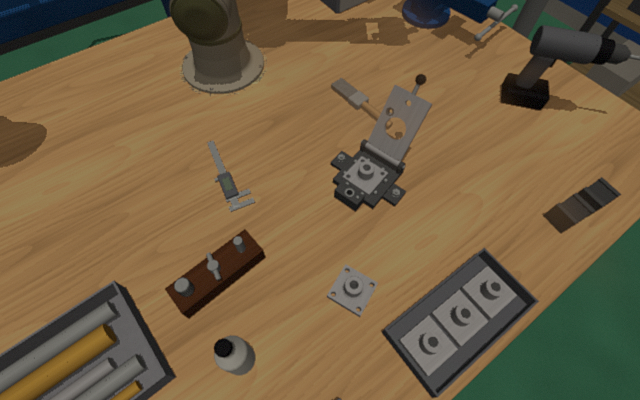

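View pics/top0.png

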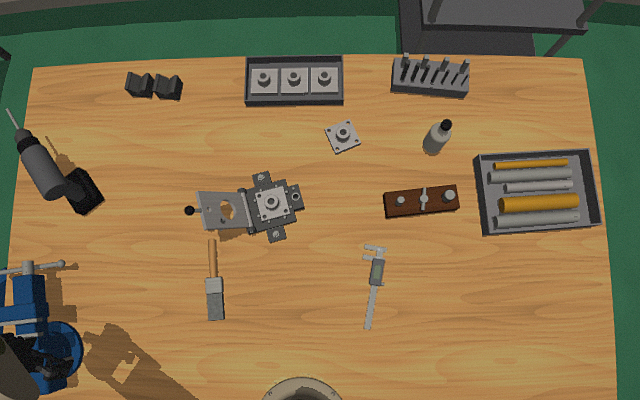

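View pics/wrist0.png

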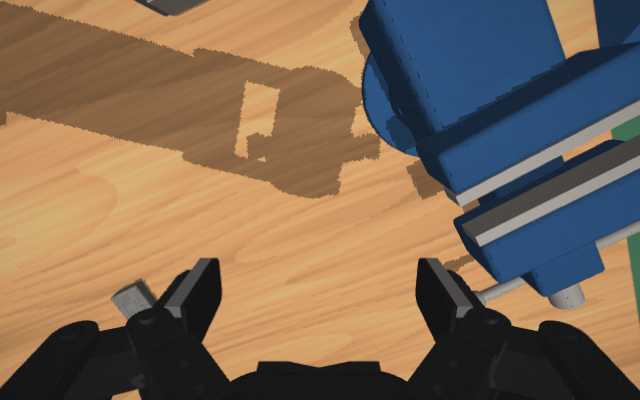

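```bash
cat >> h.py <<'E'
def load(fn):
    z=np.load(fn); return z['p'],z['d'],{k:z[k] for k in('intrinsics','k1','R','t')}
def rays(uv,c):
    uv=np.array(uv,float).reshape(-1,1,2)
    n=cv2.undistortPoints(uv,c['intrinsics'],np.array([float(c['k1']),0,0,0])).reshape(-1,2)
    return np.c_[n,np.ones(len(n))]
def onz(uv,z,c):
    r=rays(uv,c); d=r@c['R']; o=-c['R'].T@c['t']
    s=(np.asarray(z,float)-o[2])/d[:,2]; return o+d*s[:,None]
def depthpts(uv,d,c):
    r=rays(uv,c); uv=np.round(np.array(uv)).astype(int).reshape(-1,2); z=d[uv[:,1],uv[:,0]]
    return (r*z[:,None]-c['t'])@c['R']
def proj(X,c):
    Y=np.array(X,float).reshape(-1,3)
    rv,_=cv2.Rodrigues(c['R'])
    return cv2.projectPoints(Y,rv,c['t'].astype(float),c['intrinsics'],np.array([float(c['k1']),0,0,0]))[0].reshape(-1,2)
def crop(p,x0,y0,x1,y1,f,fn):
    q=cv2.resize(p[y0:y1,x0:x1],None,fx=f,fy=f,interpolation=cv2.INTER_CUBIC); cv2.imwrite(fn,q[:,:,::-1])
def cap(name,fn):
    c=imaging.camera_params(name); p,d=imaging.capture(name)
    np.savez(fn+'.npz',p=p,d=d,**{k:np.array(v) for k,v in c.items()}); cv2.imwrite('pics/'+fn+'.png',p[:,:,::-1]); return p,d,c
E
python3 - <<'E'
from h import *
p,d,c=load('top0.npz')
crop(p,180,160,310,250,6,'pics/t_jig.png')
crop(p,370,100,480,230,4,'pics/t_pin.png')
p,d,c2=load('scene0.npz')
crop(p,320,70,440,215,4,'pics/s_jig.png')
for n,f in(('top','top0.npz'),):
    p,d,c=load(f)
    uv=[[272,203],[245,195],[190,211],[295,197],[262,178],[276,236],[449,196],[424,198],[400,200],[342,135],[437,140],[215,240],[375,270]]
    print(np.c_[uv,depthpts(uv,d,c)].round(0))
    print(onz([[272,203]],60,c))
E
```

```text
[[ 272.  203.  531.   71.   43.]
 [ 245.  195.  558.  143.   14.]
 [ 190.  211.  487.  225.  196.]
 [ 295.  197.  554.   17.    4.]
 [ 262.  178.  599.   99.   24.]
 [ 276.  236.  453.   62.   22.]
 [ 449.  196.  538. -354.   77.]
 [ 424.  198.  536. -297.   63.]
 [ 400.  200.  528. -236.   81.]
 [ 342.  135.  702. -103.   49.]
 [ 437.  140.  672. -329.   92.]
 [ 215.  240.  445.  217.   11.]
 [ 375.  270.  368. -179.   14.]]
[[528.10972155  68.49786418  60.        ]]
```

View pics/t_jig.png

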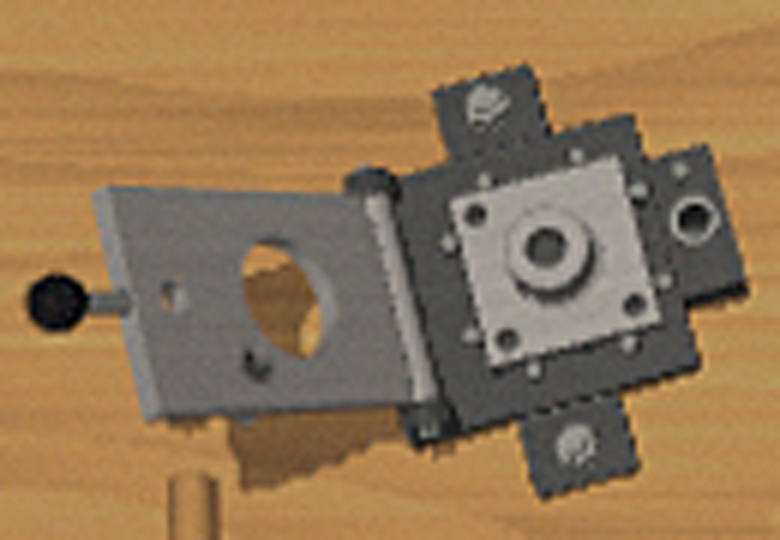

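View pics/t_pin.png

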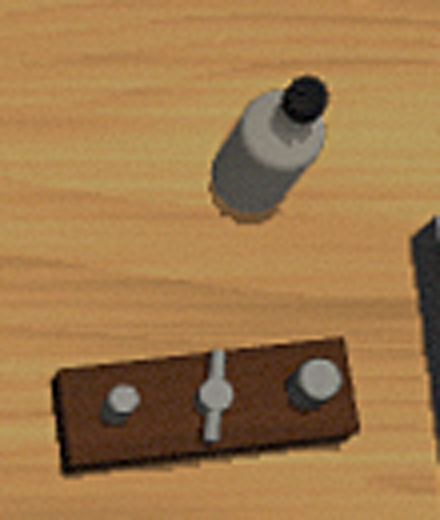

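View pics/s_jig.png

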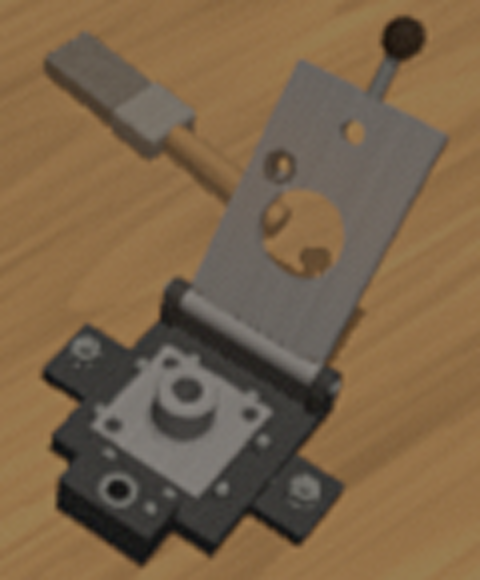

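```bash
python3 - <<'E'
from h import *
p,d,c=load('top0.npz')
f=lambda L:[[180+(x)/6,160+(y)/6] for x,y in L]
H=onz(f([[475,215],[508,340],[635,305]]),32,c); print('holes',H.round(1), 'centre',(H[0]+H[2])/2)
hub=onz(f([[545,246]]),60,c);ph=onz(f([[692,218]]),33,c);print('hub',hub,'ph',ph)
v=H[0]-H[1];print('yaw',np.arctan2(v[1],v[0]),np.linalg.norm(v)); v=H[1]-H[2];print(np.arctan2(-v[0],v[1]),np.linalg.norm(v))
v=hub[0]-ph[0];print('hub-ph',np.arctan2(-v[0],v[1]),np.linalg.norm(v[:2]))
g=lambda L:[[370+x/4,100+y/4] for x,y in L]
print('pins',onz(g([[321,379]]),76,c),onz(g([[216,394]]),62,c),onz(g([[125,397]]),82,c))
print('block',onz(g([[57,374],[345,338],[357,435],[66,470]]),[42,42,42,42],c).round(0))
s,ds,c2=load('scene0.npz')
# ball two views
import itertools
def tri(u1,c1,u2,c2):
    A=[];b=[]
    for u,c in((u1,c1),(u2,c2)):
        r=(rays([u],c)@c['R'])[0];r/=np.linalg.norm(r);o=-c['R'].T@c['t'];P=np.eye(3)-np.outer(r,r);A.append(P);b.append(P@o)
    x,res,_,_=np.linalg.lstsq(np.vstack(A),np.hstack(b),rcond=None);return x,res
print('ball',tri(f([[57,302]])[0],c,[320+403/4,70+37/4],c2))
print('hub',tri(f([[546,243]])[0],c,[320+186/4,70+389/4],c2))
print('pinhole',tri(f([[692,218]])[0],c,[320+118/4,70+490/4],c2))
E
```

```text
holes [[551.9 104.3  32. ]
 [499.4  89.8  32. ]
 [513.5  37.6  32. ]] centre [532.676472    70.97447397  32.        ]
hub [[533.04071882  71.38665468  60.        ]] ph [[549.44023706  14.25460581  33.        ]]
yaw 0.27106790651442936 54.448926193640574
0.2637177847402066 54.001526727142476
hub-ph 0.27953030599531625 59.43917232489926
pins [[ 540.98039337 -357.46825081   76.        ]] [[ 535.20463847 -297.00216568   62.        ]] [[ 529.94372287 -238.45422354   82.        ]]
block [[ 553. -204.   42.]
 [ 574. -384.   42.]
 [ 513. -388.   42.]
 [ 493. -208.   42.]]
ball (array([490.10200047, 229.64846944, 187.01694391]), array([0.37322969]))
hub (array([533.98017026,  70.70040117,  60.79546331]), array([0.10480975]))
pinhole (array([549.69795278,  14.35807146,  31.79268926]), array([0.00065243]))
```

```bash
cat >> h.py <<'E'
from scipy.spatial.transform import Rotation as Ro
def toolR(s=None):
    s=s or sensors.sense(); q=s['ee_rot']; return Ro.from_quat([q[1],q[2],q[3],q[0]])
def delta(target,yaw=None):
    """tool-axes shift to reach target TCP; also rotvec to vertical with jaw yaw"""
    s=sensors.sense(); R=toolR(s); d=R.inv().apply(np.array(target)-s['eef_pos'])
    out=[d.round(2)]
    if yaw is not None:
        y=np.array([np.cos(yaw),np.sin(yaw),0]); z=np.array([0,0,-1.]); x=np.cross(y,z)
        out.append((R.inv()*Ro.from_matrix(np.c_[x,y,z])).as_rotvec().round(4))
    return out
E
python3 - <<'E'
from h import *
c=imaging.camera_params('wrist');s=sensors.sense()
o=-c['R'].T@c['t'];R=toolR(s);print('cam in tool',R.inv().apply(o-s['eef_pos']),'axis in tool',R.inv().apply(c['R'][2]))
print(delta([533,71,231],0.268), s['time_s'])
E
```

```text
cam in tool [  75.30558416    0.57794062 -143.10693268] axis in tool [-2.94825451e-01 -5.31304094e-04  9.55550978e-01]
[array([-4.6819e+02, -2.6032e+02,  2.0000e-02]), array([-1.000e-03,  2.000e-04,  9.209e-01])] 0.15
```

```bash
python3 -m creep '[{"grip":60,"linear":[-36,-20,0],"rot":[0,0,0]},{"grip":60,"linear":[-36,-20,0],"rot":[0,0,0]},{"grip":60,"linear":[-36,-20,0],"rot":[0,0,0]},{"grip":60,"linear":[-36,-20,0],"rot":[0,0,0]},{"grip":60,"linear":[-36,-20,0],"rot":[0,0,0]},{"grip":60,"linear":[-36,-20,0],"rot":[0,0,0]},{"grip":60,"linear":[-36,-20,0],"rot":[0,0,0]},{"grip":60,"linear":[-36,-20,0],"rot":[0,0,0]},{"grip":60,"linear":[-36,-20,0],"rot":[0,0,0]},{"grip":60,"linear":[-36,-20,0],"rot":[0,0,0]},{"grip":60,"linear":[-36,-20,0],"rot":[0,0,0]},{"grip":60,"linear":[-36,-20,0],"rot":[0,0,0]}]' 40
python3 -m creep '[{"grip":60,"linear":[-36,-20,0],"rot":[0,0,0]},{"grip":60,"linear":[0,0,0],"rot":[0,0,0.115]},{"grip":60,"linear":[0,0,0],"rot":[0,0,0.115]},{"grip":60,"linear":[0,0,0],"rot":[0,0,0.115]},{"grip":60,"linear":[0,0,0],"rot":[0,0,0.115]},{"grip":60,"linear":[0,0,0],"rot":[0,0,0.115]},{"grip":60,"linear":[0,0,0],"rot":[0,0,0.115]},{"grip":60,"linear":[0,0,0],"rot":[0,0,0.115]},{"grip":60,"linear":[0,0,0],"rot":[0,0,0.115]},{"grip":60,"linear":[0,0,0],"rot":[0,0,0]},{"grip":60,"linear":[0,0,0],"rot":[0,0,0]}]'
python3 - <<'E'
from h import *
print(delta([533,71,231],0.268)); cap('wrist','w1'); s=sensors.sense(); print(s['joints'],s['eef_pos'],s['force'],s['time_s'])
E
```

```text
time_s: 1.15
eef_pos: [507.9, 101.6, 231.2]
ee_rot: [-0.0, 0.19, 0.982, 0.0]
force: [1.0, 0.4, 0.4]
grip_width: 0.705
time_s: 2.07
eef_pos: [533.0, 71.6, 231.1]
ee_rot: [-0.0, 0.605, 0.797, -0.0]
force: [-0.4, 0.0, -0.6]
grip_width: 0.702
[array([-0.59, -0.13,  0.1 ]), array([-0.0004, -0.0002,  0.0045])]
[-8.45048339e-02  3.41344701e-01  1.45900684e+00 -1.92564096e-05
  1.34156559e+00 -3.57152389e-01] [532.9816042   71.56464835 231.1519898 ] [ 0.6860508   0.33470487 -0.2890189 ] 2.1167
```

View pics/w1.png

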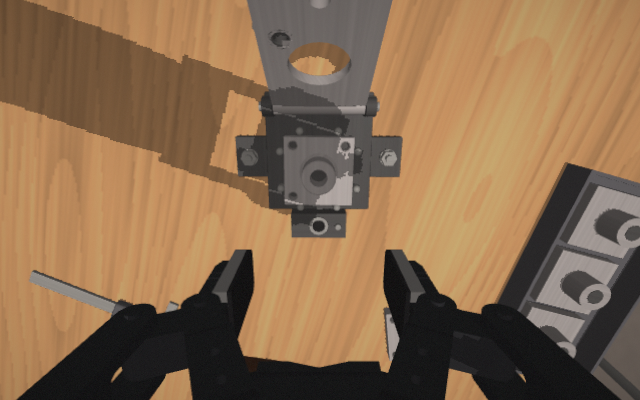

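```bash
python3 - <<'E'
from h import *
p,d,c=load('w1.npz')
crop(p,220,90,420,240,4,'pics/w1c.png')
uv=[[319,177],[319,226]]
print(onz(uv,[60,33],c))
E
```

```text
[[533.64615225  72.51466501  60.        ]
 [550.32009855  13.20294874  33.        ]]
```

View pics/w1c.png

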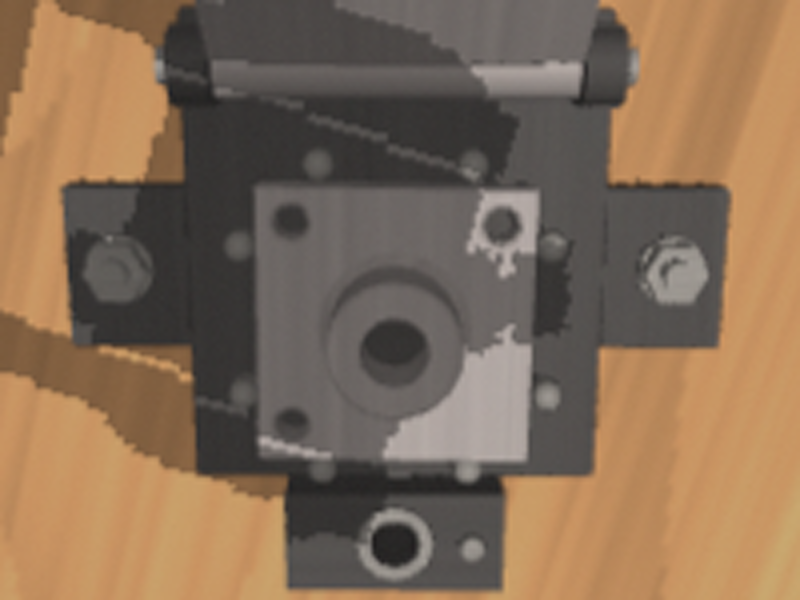

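```bash
python3 - <<'E'
from h import *
p,d,c=load('w1.npz')
f=lambda L:[[220+x/4-.375,90+y/4-.375] for x,y in L]
H=onz(f([[290,220],[501,223],[291,421]]),32,c);print(H.round(1),'centre',(H[1]+H[2])/2)
v=H[1]-H[0];print(np.arctan2(v[1],v[0]),np.linalg.norm(v));v=H[0]-H[2];print(np.arctan2(-v[0],v[1]),np.linalg.norm(v))
hb=onz(f([[395,345]]),60,c);ph=onz(f([[395,544]]),33,c);print(hb,ph)
hg=onz(f([[157,66],[635,66]]),38,c);v=hg[1]-hg[0];print(hg,hg.mean(0),np.arctan2(v[1],v[0]))
b=onz(f([[117,270],[675,272]]),12,c);v=b[1]-b[0];print(b.mean(0),np.arctan2(v[1],v[0]),np.linalg.norm(v))
dw=onz(f([[318,162],[473,162],[322,470],[467,470],[239,245],[553,245],[244,394],[548,396]]),28,c);print(dw.mean(0))
E
```

```text
[[499.9  91.4  32. ]
 [552.  105.2  32. ]
 [513.4  39.5  32. ]] centre [532.69448959  72.3511799   32.        ]
0.25852471405151445 53.915605962328826
0.25441808264906546 53.54263085741115
[[532.76489     73.42432446  60.        ]] [[549.54051153  13.44344876  33.        ]]
[[459.88025476 119.66710911  38.        ]
 [571.53786758 150.88675491  38.        ]] [515.70906117 135.27693201  38.        ] 0.27263921709430444
[530.49124806  82.59062576  12.        ] 0.2690959070445662 152.52950724011075
[533.18705329  72.39221906  28.        ]
```

```bash
python3 -m creep '[{"grip":60,"linear":[0,0,12],"rot":[0,0,0.12]},{"grip":60,"linear":[0,0,12],"rot":[0,0,0.12]},{"grip":60,"linear":[0,0,12],"rot":[0,0,0.12]},{"grip":60,"linear":[0,0,12],"rot":[0,0,0.12]},{"grip":60,"linear":[0,0,12],"rot":[0,0,0.12]},{"grip":60,"linear":[0,0,12],"rot":[0,0,0.12]},{"grip":60,"linear":[0,0,12],"rot":[0,0,0.12]},{"grip":60,"linear":[0,0,12],"rot":[0,0,0.12]},{"grip":60,"linear":[0,0,12],"rot":[0,0,0.12]},{"grip":60,"linear":[0,0,12],"rot":[0,0,0.12]},{"grip":60,"linear":[0,0,12],"rot":[0,0,0.12]},{"grip":60,"linear":[0,0,12],"rot":[0,0,0.12]}]'
python3 - <<'E'
from h import *
print(delta([533,72,36],0.271-np.pi/2)); cap('wrist','w2'); s=sensors.sense(); print(s['joints'])
E
```

```text
time_s: 3.12
eef_pos: [533.0, 71.6, 86.7]
ee_rot: [-0.0, 0.98, 0.197, -0.0]
force: [0.5, -0.2, -0.3]
grip_width: 0.708
[array([ 0.14, -0.39, 50.68]), array([-0.   ,  0.   ,  0.126])]
[-8.46663096e-02  5.00645167e-01  1.63775607e+00  4.62154618e-06
  1.00700143e+00  1.09654455e+00]
```

View pics/w2.png

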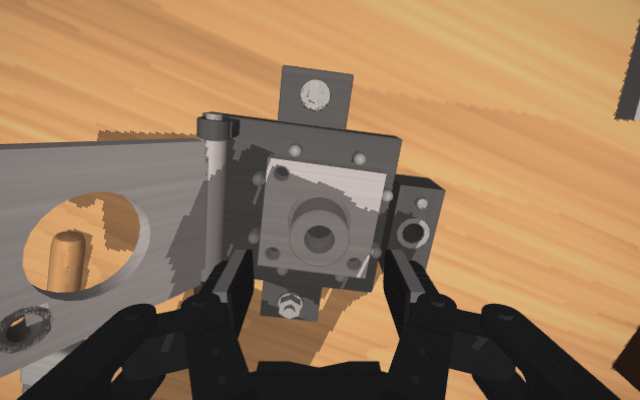

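```bash
python3 -m creep '[{"grip":60,"linear":[0,-0.4,11],"rot":[0,0,0.126]},{"grip":60,"linear":[0,0,11],"rot":[0,0,0]},{"grip":60,"linear":[0,0,11],"rot":[0,0,0]},{"grip":60,"linear":[0,0,10],"rot":[0,0,0]},{"grip":60,"linear":[0,0,7.5],"rot":[0,0,0]},{"grip":40,"linear":[0,0,0],"rot":[0,0,0]},{"grip":40,"linear":[0,0,0],"rot":[0,0,0]},{"grip":33,"linear":[0,0,0],"rot":[0,0,0]},{"grip":30,"linear":[0,0,0],"rot":[0,0,0]},{"grip":30,"linear":[0,0,0],"rot":[0,0,0]}]' 20
python3 - <<'E'
from h import *
s=sensors.sense(); print(s['eef_pos'],s['force'],s['wrist_torque'],s['grip_width']*85.4,delta([533,72,36],0.271-np.pi/2))
E
```

```text
time_s: 4.0
eef_pos: [533.2, 71.9, 37.2]
ee_rot: [0.0, 0.991, 0.137, 0.0]
force: [-0.1, -0.2, 0.6]
grip_width: 0.389
[533.19131586  71.86931229  37.22279435] [-0.11168744 -0.24197639  0.64553364] [-0.05867785 -0.05810041  0.07412263] 33.18720618447658 [array([-0.15, -0.18,  1.22]), array([ 0.0004, -0.0009,  0.0042])]
```

```bash
python3 -m creep '[{"grip":55,"linear":[0,0,0],"rot":[0,0,0]},{"grip":55,"linear":[0,0,0],"rot":[0,0,0]},{"grip":55,"linear":[0,0,0],"rot":[0,0,-0.12]},{"grip":55,"linear":[0,0,0],"rot":[0,0,-0.12]},{"grip":55,"linear":[0,0,0],"rot":[0,0,-0.12]},{"grip":55,"linear":[0,0,0],"rot":[0,0,-0.12]},{"grip":55,"linear":[0,0,0],"rot":[0,0,-0.12]},{"grip":55,"linear":[0,0,0],"rot":[0,0,-0.12]},{"grip":55,"linear":[0,0,0],"rot":[0,0,-0.12]},{"grip":55,"linear":[0,0,0],"rot":[0,0,-0.12]},{"grip":55,"linear":[0,0,0],"rot":[0,0,-0.12]},{"grip":55,"linear":[0,0,0],"rot":[0,0,-0.12]}]'
python3 -m creep '[{"grip":55,"linear":[0,0,0],"rot":[0,0,-0.12]},{"grip":55,"linear":[0,0,0],"rot":[0,0,-0.12]},{"grip":55,"linear":[0,0,0],"rot":[0,0,-0.12]},{"grip":40,"linear":[0,0,0],"rot":[0,0,-0.01]},{"grip":40,"linear":[0,0,0],"rot":[0,0,0]},{"grip":30,"linear":[0,0,0],"rot":[0,0,0]},{"grip":25,"linear":[0,0,0],"rot":[0,0,0]},{"grip":25,"linear":[0,0,0],"rot":[0,0,0]},{"grip":25,"linear":[0,0,0],"rot":[0,0,0]}]' 30
python3 - <<'E'
from h import *
s=sensors.sense(); print(s['eef_pos'],s['force'],s['wrist_torque'],s['grip_width']*85.4,delta([533,72,36],0.271))
E
```

```text
time_s: 5.0
eef_pos: [532.9, 72.0, 36.9]
ee_rot: [0.0, 0.738, 0.675, 0.0]
force: [-0.5, -0.6, 0.3]
grip_width: 0.646
time_s: 5.75
eef_pos: [532.8, 71.9, 37.1]
ee_rot: [-0.0, 0.604, 0.797, -0.0]
force: [-2.5, 0.0, 5.3]
grip_width: 0.39
[532.84010111  71.89159638  37.05011532] [-2.5142147   0.00680729  5.32881188] [-0.12672607  0.51980188 -0.12212584] 33.33270704583413 [array([0.06, 0.18, 1.05]), array([-0.0001,  0.    ,  0.0016])]
```

```bash
python3 -m creep '[{"grip":25,"linear":[0,0,0],"rot":[0,0,0]},{"grip":25,"linear":[0,0,-3],"rot":[0,0,0]},{"grip":25,"linear":[0,0,-6],"rot":[0,0,0]},{"grip":25,"linear":[0,0,-8],"rot":[0,0,0]},{"grip":25,"linear":[0,0,-8],"rot":[0,0,0]},{"grip":25,"linear":[0,0,-5],"rot":[0,0,0]},{"grip":25,"linear":[0,0,0],"rot":[0,0,0]}]' 60
python3 - <<'E'
from h import *
s=sensors.sense(); print(s['eef_pos'],s['force'],s['wrist_torque'],s['grip_width']*85.4,delta([533,72,66],0.271)); cap('wrist','w3')
E
```

```text
time_s: 6.33
eef_pos: [533.6, 71.9, 68.3]
ee_rot: [0.001, 0.604, 0.797, 0.001]
force: [0.0, 0.1, -2.9]
grip_width: 0.376
[533.61698034  71.89542194  68.26140672] [ 0.03528674  0.10849055 -2.89132526] [-0.01913815 -0.01392776 -0.01407167] 32.14369341203826 [array([ 0.27, -0.57,  2.26]), array([0.0024, 0.0008, 0.0029])]
```

View pics/w3.png

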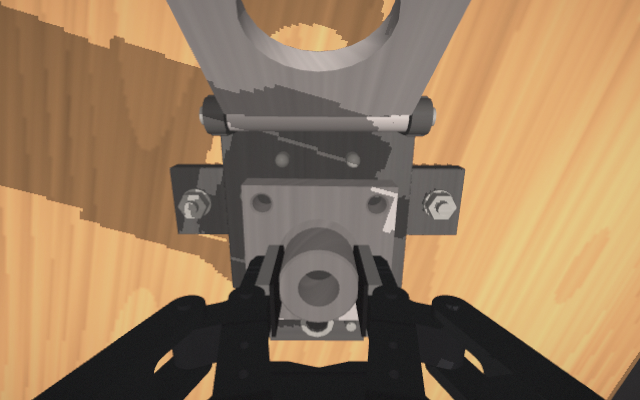

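```bash
python3 -m creep '[{"grip":25,"linear":[0,0,0],"rot":[0,0,0.06]},{"grip":25,"linear":[0,0,0],"rot":[0,0,0.12]},{"grip":25,"linear":[0,0,0],"rot":[0,0,0.12]},{"grip":25,"linear":[0,0,0],"rot":[0,0,0.12]},{"grip":25,"linear":[0,0,0],"rot":[0,0,0.12]},{"grip":25,"linear":[0,0,0],"rot":[0,0,0.12]},{"grip":25,"linear":[0,0,0],"rot":[0,0,0.12]},{"grip":25,"linear":[0,0,0],"rot":[0,0,0.12]},{"grip":25,"linear":[0,0,0],"rot":[0,0,0.12]},{"grip":25,"linear":[0,0,0],"rot":[0,0,0.12]},{"grip":25,"linear":[0,0,0],"rot":[0,0,0.12]},{"grip":25,"linear":[0,0,0],"rot":[0,0,0.12]}]'
python3 -m creep '[{"grip":25,"linear":[0,0,0],"rot":[0,0,0.12]},{"grip":25,"linear":[0,0,0],"rot":[0,0,0.06]},{"grip":25,"linear":[0,0,0],"rot":[0,0,0]},{"grip":25,"linear":[0,0,0],"rot":[0,0,0]}]'
python3 - <<'E'
from h import *
s=sensors.sense(); print(s['eef_pos'],s['force'],s['wrist_torque'],s['grip_width']*85.4,delta([532.8,72,37.5],0.271-np.pi/2)); cap('wrist','w4'); cap('top','t4')
p,d,c=load('t4.npz');crop(p,200,160,330,250,6,'pics/t4c.png')
E
```

```text
time_s: 7.38
eef_pos: [532.6, 71.9, 66.4]
ee_rot: [-0.0, 0.974, 0.227, -0.0]
force: [0.1, -0.3, -3.1]
grip_width: 0.374
time_s: 7.72
eef_pos: [532.7, 71.9, 66.5]
ee_rot: [-0.0, 0.99, 0.143, -0.0]
force: [-0.8, -0.8, -2.1]
grip_width: 0.375
[532.71630627  71.91591441  66.51636828] [-0.80722016 -0.775055   -2.05529917] [ 0.00288264  0.01662613 -0.02071928] 32.029782102280166 [array([ 0.12, -0.05, 29.02]), array([-0.0002,  0.0005,  0.0159])]
```

View pics/w4.png

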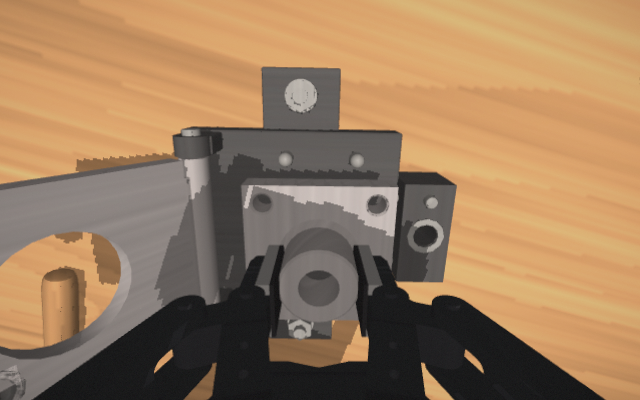

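```bash
python3 -m creep '[{"grip":25,"linear":[0.1,0,7],"rot":[0,0,0]},{"grip":25,"linear":[0,0,7],"rot":[0,0,0]},{"grip":25,"linear":[0,0,4],"rot":[0,0,0]},{"grip":25,"linear":[0,0,3],"rot":[0,0,0]},{"grip":25,"linear":[0,0,3],"rot":[0,0,0]},{"grip":25,"linear":[0,0,2],"rot":[0,0,0]},{"grip":25,"linear":[0,0,2],"rot":[0,0,0]},{"grip":25,"linear":[0,0,0],"rot":[0,0,0]}]'
python3 - <<'E'
from h import *
s=sensors.sense(); print(s['eef_pos'],s['force'],s['wrist_torque'],s['grip_width']*85.4,delta([532.8,72,37.5],0.271-np.pi/2)); cap('wrist','w5')
E
```

```text
time_s: 8.48
eef_pos: [532.9, 72.0, 38.5]
ee_rot: [-0.0, 0.99, 0.142, -0.0]
force: [0.3, 0.9, -2.2]
grip_width: 0.374
[532.85413449  71.96673939  38.47982035] [ 0.28310316  0.88784331 -2.20039233] [-0.02289159 -0.00298873  0.00667187] 31.93384047013144 [array([-0.04, -0.05,  0.98]), array([-0.0002,  0.0004,  0.0138])]
```

View pics/w5.png

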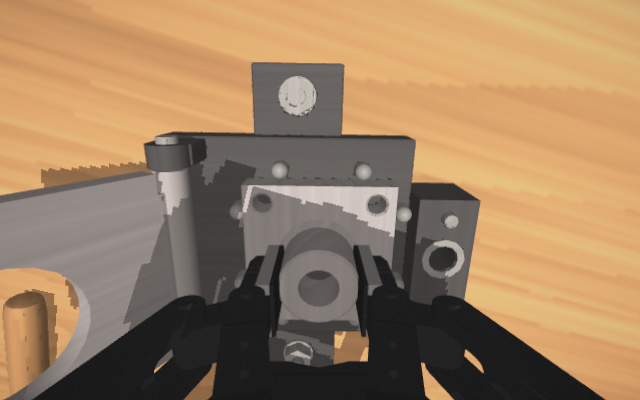

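```bash
python3 -m creep '[{"grip":25,"linear":[0,0,0.7],"rot":[0,0,0.005]},{"grip":25,"linear":[0,0,0.7],"rot":[0,0,0]},{"grip":25,"linear":[0,0,0.7],"rot":[0,0,0]},{"grip":25,"linear":[0,0,0],"rot":[0,0,0]}]'
python3 - <<'E'
from h import *
s=sensors.sense(); print(s['eef_pos'],s['force'],s['wrist_torque'],s['grip_width']*85.4)
E
```

```text
time_s: 8.87
eef_pos: [533.1, 71.9, 37.2]
ee_rot: [0.0, 0.99, 0.139, 0.0]
force: [-2.4, 0.4, 3.5]
grip_width: 0.375
[533.14056059  71.88799277  37.21367331] [-2.36059192  0.39985071  3.4599733 ] [ 0.09210634  0.32130834 -0.04504754] 32.03036164929606
```

```bash
python3 -m creep '[{"grip":55,"linear":[0,0,0],"rot":[0,0,0]},{"grip":55,"linear":[0,0,0],"rot":[0,0,0]},{"grip":55,"linear":[0,0,0],"rot":[0,0,0]},{"grip":55,"linear":[0,0,-12],"rot":[0,0,0]},{"grip":55,"linear":[0,0,-20],"rot":[0,0,0]},{"grip":55,"linear":[0,0,-25],"rot":[0,0,-0.1]},{"grip":55,"linear":[0,0,-25],"rot":[0,0,-0.12]},{"grip":55,"linear":[0,0,-25],"rot":[0,0,-0.12]},{"grip":55,"linear":[0,0,-25],"rot":[0,0,-0.12]},{"grip":55,"linear":[0,0,-25],"rot":[0,0,-0.12]},{"grip":55,"linear":[0,0,-25],"rot":[0,0,-0.12]},{"grip":55,"linear":[0,0,-25],"rot":[0,0,-0.12]}]'
python3 -m creep '[{"grip":45,"linear":[0,0,0],"rot":[0,0,-0.12]},{"grip":45,"linear":[0,0,0],"rot":[0,0,-0.12]},{"grip":45,"linear":[0,0,0],"rot":[0,0,-0.12]},{"grip":45,"linear":[0,0,0],"rot":[0,0,-0.12]},{"grip":45,"linear":[0,0,0],"rot":[0,0,-0.12]},{"grip":45,"linear":[0,0,0],"rot":[0,0,-0.12]},{"grip":45,"linear":[0,0,0],"rot":[0,0,-0.01]},{"grip":45,"linear":[0,0,0],"rot":[0,0,0]}]'
python3 - <<'E'
from h import *
s=sensors.sense(); print(s['eef_pos'],s['force'],s['grip_width']*85.4,delta([490.1,229.6,245],0.271)); 
p,d,c=cap('wrist','w6'); crop(p,220,90,420,240,4,'pics/w6c.png')
E
```

```text
time_s: 9.87
eef_pos: [532.8, 72.0, 245.1]
ee_rot: [0.0, 0.851, 0.525, 0.0]
force: [-0.2, -0.2, 0.5]
grip_width: 0.644
time_s: 10.53
eef_pos: [533.0, 71.9, 243.7]
ee_rot: [0.0, 0.611, 0.792, 0.0]
force: [-0.7, 0.4, -0.1]
grip_width: 0.53
[533.01066207  71.9383472  243.70184394] [-0.65815135  0.39767675 -0.08368512] 45.25400418813661 [array([163.39,  -1.56,  -1.31]), array([ 0.0001,  0.    , -0.0148])]
```

View pics/w6c.png

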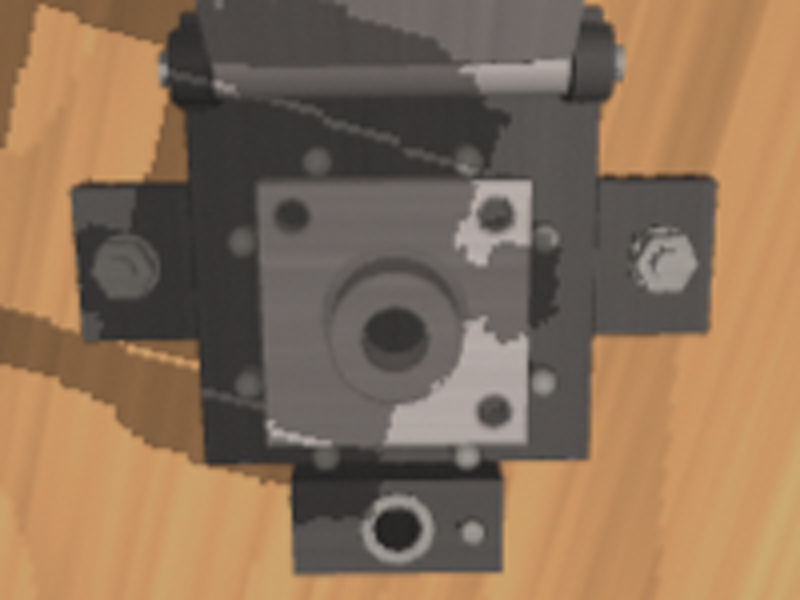

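```bash
python3 -m creep '[{"grip":45,"linear":[20,0,0],"rot":[0,0,-0.015]},{"grip":45,"linear":[32,0,0],"rot":[0,0,0]},{"grip":45,"linear":[32,0,0],"rot":[0,0,0]},{"grip":45,"linear":[32,0,0],"rot":[0,0,0]},{"grip":45,"linear":[28,-1,0],"rot":[0,0,0]},{"grip":45,"linear":[20,-1,0],"rot":[0,0,0]},{"grip":45,"linear":[0,0,0],"rot":[0,0,0]},{"grip":45,"linear":[0,0,0],"rot":[0,0,0]}]'
python3 - <<'E'
from h import *
s=sensors.sense(); print(s['eef_pos'],s['force'],s['grip_width']*85.4,delta([489.3,230,168],0.271)); 
p,d,c=cap('wrist','w7')
E
```

```text
time_s: 11.25
eef_pos: [486.8, 229.9, 243.7]
ee_rot: [0.0, 0.604, 0.797, -0.0]
force: [0.2, 0.0, -0.1]
grip_width: 0.531
[486.75771371 229.8742905  243.69660794] [ 0.23657892  0.02101287 -0.10512705] 45.36956894822658 [array([-0.55,  2.48, 75.7 ]), array([0.0001, 0.0002, 0.0026])]
```

View pics/w7.png

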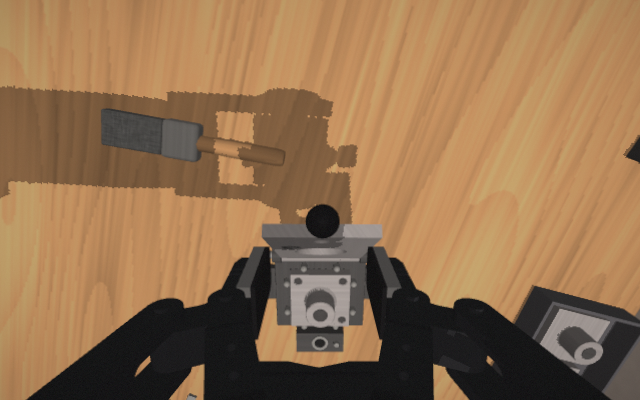

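```bash
python3 - <<'E'
from h import *
p,d,c=load('w7.npz')
m=(p.max(2)<45).astype(np.uint8); m[:195]=0;m[245:]=0;m[:,:290]=0;m[:,350:]=0
n,l,st,ce=cv2.connectedComponentsWithStats(m); print([(st[i],ce[i]) for i in range(1,n) if st[i][4]>50], d[221,322])
for zz in(187,185):print(onz([[322.5,221]],zz,c))
o=-c['R'].T@c['t'];print(o, depthpts([[322,221]],d,c))
E
```

```text
[(array([306, 205,  33,  33, 861], dtype=int32), array([322.21370499, 221.0058072 ]))] 202.51318
[[489.85905565 229.8425894  187.        ]]
[[490.09259452 229.11169672 185.        ]]
[466.53304958 302.84459952 386.76123172] [[488.36959901 233.50785092 197.25397862]]
```

```bash
python3 -m creep '[{"grip":45,"linear":[-0.9,2.8,10],"rot":[0,0,0]},{"grip":45,"linear":[0,0,18],"rot":[0,0,0]},{"grip":45,"linear":[0,0,18],"rot":[0,0,0]},{"grip":45,"linear":[0,0,16],"rot":[0,0,0]},{"grip":45,"linear":[0,0,12],"rot":[0,0,0]},{"grip":45,"linear":[0,0,0],"rot":[0,0,0]},{"grip":30,"linear":[0,0,0],"rot":[0,0,0]},{"grip":20,"linear":[0,0,0],"rot":[0,0,0]},{"grip":15,"linear":[0,0,0],"rot":[0,0,0]},{"grip":15,"linear":[0,0,0],"rot":[0,0,0]},{"grip":15,"linear":[0,0,0],"rot":[0,0,0]}]' 25
python3 - <<'E'
from h import *
s=sensors.sense(); print(s['eef_pos'],s['force'],s['wrist_torque'],s['grip_width']*85.4,delta([489.7,229.8,168],0.271)); 
p,d,c=cap('wrist','w8')
E
```

```text
time_s: 12.22
eef_pos: [489.7, 229.1, 170.0]
ee_rot: [-0.0, 0.604, 0.797, -0.0]
force: [-4.7, -1.3, 1.1]
grip_width: 0.237
[489.7335321  229.11094912 170.03337397] [-4.65614591 -1.34964599  1.12893883] [-0.2657678   0.71351466  0.0054464 ] 20.26326695251261 [array([0.67, 0.15, 2.03]), array([-0.0004,  0.    ,  0.0028])]
```

View pics/w8.png

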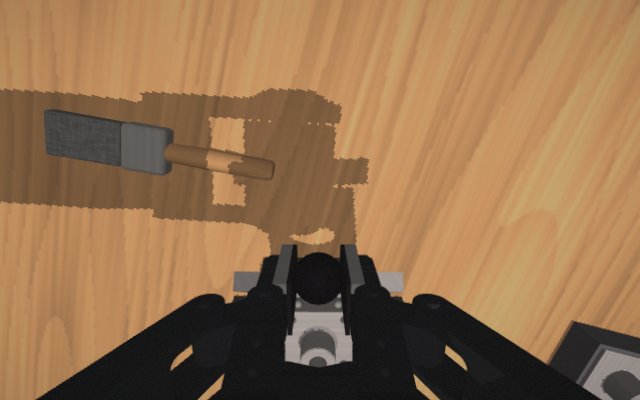

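```bash
python3 - <<'E'
import numpy as np
th0=2.153
ths=np.r_[2.153,2.10,2.0:-0.0:-0.1]
ths=np.r_[2.153,2.11,2.03,1.93,np.arange(1.83,0.1,-0.1),0.06,0.03]
print(len(ths)-1)
for a,b in zip(ths[:-1],ths[1:]): print(f"{b:.2f} x {-178*(np.cos(b)-np.cos(a)):.1f} z {-178*(np.sin(b)-np.sin(a)):.1f}")
E
```

```text
23
2.11 x -6.5 z -4.1
2.03 x -12.5 z -6.8
1.93 x -16.3 z -7.1
1.83 x -16.9 z -5.4
1.73 x -17.4 z -3.7
1.63 x -17.7 z -1.9
1.53 x -17.8 z -0.2
1.43 x -17.7 z 1.6
1.33 x -17.5 z 3.4
1.23 x -17.0 z 5.1
1.13 x -16.5 z 6.8
1.03 x -15.7 z 8.4
0.93 x -14.8 z 9.9
0.83 x -13.7 z 11.3
0.73 x -12.5 z 12.6
0.63 x -11.2 z 13.8
0.53 x -9.8 z 14.9
0.43 x -8.2 z 15.8
0.33 x -6.6 z 16.5
0.23 x -4.9 z 17.1
0.13 x -3.2 z 17.5
0.06 x -1.2 z 12.4
0.03 x -0.2 z 5.3
```

```bash
python3 -m creep '[{"grip":15,"linear":[0,-1.3,0],"rot":[0,0,0.003]},{"grip":15,"linear":[-6.5,0,-4.1],"rot":[0,0,0]},{"grip":15,"linear":[-12.5,0,-6.8],"rot":[0,0,0]},{"grip":15,"linear":[-16.3,0,-7.1],"rot":[0,0,0]},{"grip":15,"linear":[-16.9,0,-5.4],"rot":[0,0,0]},{"grip":15,"linear":[-17.4,0,-3.7],"rot":[0,0,0]},{"grip":15,"linear":[-17.7,0,-1.9],"rot":[0,0,0]},{"grip":15,"linear":[-17.8,0,-0.2],"rot":[0,0,0]},{"grip":15,"linear":[-17.7,0,1.6],"rot":[0,0,0]},{"grip":15,"linear":[0,0,0],"rot":[0,0,0]}]'
python3 - <<'E'
from h import *
s=sensors.sense(); print(s['eef_pos'],s['force'],s['wrist_torque'],s['grip_width']*85.4,s['joints'])
j=np.array([-np.sin(.271),np.cos(.271)]);h=np.array([532.9,72])+66*j
r=(s['eef_pos'][:2]-h)@j, s['eef_pos'][2]+18-38; print(r,np.hypot(*r),np.arctan2(r[1],-r[0]),'lat',(s['eef_pos'][:2]-h)@[j[1],-j[0]])
E
```

```text
time_s: 13.1
eef_pos: [523.0, 108.0, 198.1]
ee_rot: [0.001, 0.606, 0.795, 0.001]
force: [0.4, -0.6, 4.9]
grip_width: 0.236
[522.96862362 108.03626216 198.1207682 ] [ 0.3969804  -0.63323204  4.90697861] [-0.09113001 -0.10773424 -0.0054092 ] 20.182288639947426 [-1.55309170e-02  3.58540629e-01  1.52353495e+00 -6.38030223e-04
  1.25653316e+00 -2.83545394e-01]
(np.float64(-28.620348153988743), np.float64(178.12076820154215)) 180.4054666387996 1.4114786387288913 lat 0.07781214919314206
```

```bash
python3 -m creep '[{"grip":15,"linear":[-17.5,0,3.4],"rot":[0,0,0]},{"grip":15,"linear":[-17,0,5.1],"rot":[0,0,0]},{"grip":15,"linear":[-16.5,0,6.8],"rot":[0,0,0]},{"grip":15,"linear":[-15.7,0,8.4],"rot":[0,0,0]},{"grip":15,"linear":[-14.8,0,9.9],"rot":[0,0,0]},{"grip":15,"linear":[-13.7,0,11.3],"rot":[0,0,0]},{"grip":15,"linear":[-12.5,0,12.6],"rot":[0,0,0]},{"grip":15,"linear":[-11.2,0,13.8],"rot":[0,0,0]},{"grip":15,"linear":[0,0,0],"rot":[0,0,0]}]'
python3 - <<'E'
from h import *
s=sensors.sense(); print(s['eef_pos'],s['force'],s['wrist_torque'],s['grip_width']*85.4)
j=np.array([-np.sin(.271),np.cos(.271)]);h=np.array([532.9,72])+66*j
r=(s['eef_pos'][:2]-h)@j, s['eef_pos'][2]+17-38; print(r,np.hypot(*r),np.arctan2(r[1],-r[0]),'lat',(s['eef_pos'][:2]-h)@[j[1],-j[0]])
E
```

```text
time_s: 13.85
eef_pos: [554.4, -6.1, 124.8]
ee_rot: [0.001, 0.606, 0.796, -0.0]
force: [2.4, -5.0, 2.5]
grip_width: 0.238
[554.44929377  -6.13612424 124.78065454] [ 2.39949509 -4.97917123  2.53371007] [-0.71844747 -0.3500074   0.00737079] 20.32521308174664
(np.float64(-147.05308327442785), np.float64(103.78065453922352)) 179.986203796584 0.6145652628106245 lat -0.15383164860061527
```

```bash
python3 -m creep '[{"grip":15,"linear":[-10.5,0,14.9],"rot":[0,0,0]},{"grip":15,"linear":[-8.7,0,15.8],"rot":[0,0,0]},{"grip":15,"linear":[-6.6,0,16.5],"rot":[0,0,0]},{"grip":15,"linear":[-4.9,0,17.1],"rot":[0,0,0]},{"grip":15,"linear":[-3.2,0,17.5],"rot":[0,0,0]},{"grip":15,"linear":[-1.2,0,12.4],"rot":[0,0,0]},{"grip":15,"linear":[-0.2,0,5],"rot":[0,0,0]},{"grip":15,"linear":[0,0,0],"rot":[0,0,0]},{"grip":15,"linear":[0,0,0],"rot":[0,0,0]}]'
python3 - <<'E'
from h import *
s=sensors.sense(); print(s['eef_pos'],s['force'],s['wrist_torque'],s['grip_width']*85.4)
j=np.array([-np.sin(.271),np.cos(.271)]);h=np.array([532.9,72])+66*j
r=(s['eef_pos'][:2]-h)@j, s['eef_pos'][2]+17-38; print(r,np.hypot(*r),np.arctan2(r[1],-r[0]),'lat',(s['eef_pos'][:2]-h)@[j[1],-j[0]])
E
```

```text
time_s: 14.6
eef_pos: [563.4, -38.3, 26.7]
ee_rot: [0.001, 0.605, 0.796, -0.0]
force: [2.1, -4.8, -1.9]
grip_width: 0.232
[563.36496961 -38.34892698  26.66946321] [ 2.0781813  -4.79142619 -1.9136675 ] [-0.69325408 -0.26623094  0.05155548] 19.838847780805995
(np.float64(-180.47691987113754), np.float64(5.66946321195627)) 180.56594756289107 0.03140345809894762 lat -0.18675375557520368
```

```bash
python3 -m creep '[{"grip":15,"linear":[0,0,1],"rot":[0,0,0]},{"grip":15,"linear":[0,0,0],"rot":[0,0,0]},{"grip":15,"linear":[0,0,0],"rot":[0,0,0]},{"grip":45,"linear":[0,0,0],"rot":[0,0,0]},{"grip":45,"linear":[0,0,0],"rot":[0,0,0]},{"grip":45,"linear":[0,0,0],"rot":[0,0,0]},{"grip":45,"linear":[0,0,0],"rot":[0,0,0]},{"grip":45,"linear":[0,0,-15],"rot":[0,0,0]},{"grip":45,"linear":[0,0,-25],"rot":[0,0,0]},{"grip":45,"linear":[0,0,-30],"rot":[0,0,0]},{"grip":45,"linear":[-10,0,-30],"rot":[0,0,0]},{"grip":45,"linear":[-25,-10,-30],"rot":[0,0,0]}]'
python3 - <<'E'
from h import *
s=sensors.sense(); print(s['eef_pos'],s['force'],s['wrist_torque'],s['grip_width']*85.4,delta([541,-357.5,130],0.271)); cap('wrist','w9')
E
```

```text
time_s: 15.6
eef_pos: [562.7, -72.3, 157.3]
ee_rot: [-0.0, 0.604, 0.797, 0.0]
force: [0.7, 0.5, -0.9]
grip_width: 0.528
[562.7208331  -72.28190458 157.29496418] [ 0.72106625  0.49897631 -0.87903531] [ 0.02865747 -0.01293138  0.0317307 ] 45.09649868756895 [array([-268.68,  -98.21,   27.04]), array([ 0.0003, -0.0008,  0.0034])]
```

View pics/w9.png

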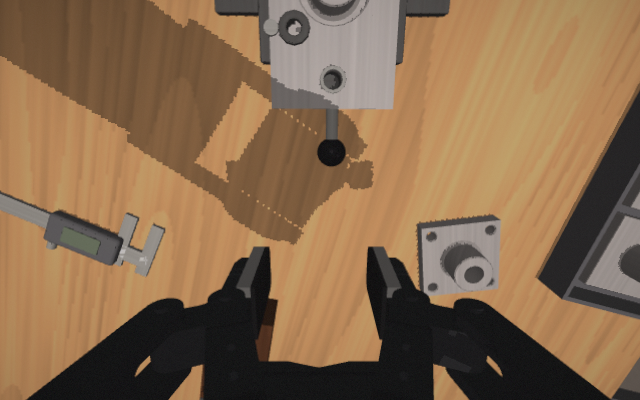

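```bash
python3 - <<'E'
from h import *
p,d,c=load('w9.npz'); crop(p,280,50,400,170,5,'pics/w9c.png')
print(onz([[333,78]],48,c), depthpts([[320,95],[350,95],[345,60],[331,152]],d,c).round(1))
E
python3 -m creep '[{"grip":45,"linear":[-28,-10,0],"rot":[0,0,0]},{"grip":45,"linear":[-30,-11,0],"rot":[0,0,0]},{"grip":45,"linear":[-30,-11,0],"rot":[0,0,0]},{"grip":45,"linear":[-30,-11,0],"rot":[0,0,0]},{"grip":45,"linear":[-30,-11,0],"rot":[0,0,0]},{"grip":45,"linear":[-30,-11,0],"rot":[0,0,0]},{"grip":45,"linear":[-30,-11,0],"rot":[0,0,0]},{"grip":45,"linear":[-30,-11,0],"rot":[0,0,0]},{"grip":45,"linear":[-30,-11,0],"rot":[0,0,0]},{"grip":45,"linear":[0,0,0],"rot":[0,0,0]},{"grip":45,"linear":[0,0,0],"rot":[0,0,0]}]'
python3 - <<'E'
from h import *
s=sensors.sense(); print(s['eef_pos'],s['force'],s['wrist_torque'],s['grip_width']*85.4,delta([541,-357.5,130],0.271)); cap('wrist','w10')
E
```

```text
[[549.2887506   15.10852368  48.        ]] [[543.5   1.5  49.7]
 [564.3   7.4  48.5]
 [553.9  28.6  49.6]
 [562.2 -34.7  56.1]]
time_s: 16.57
eef_pos: [539.3, -360.0, 155.0]
ee_rot: [-0.0, 0.606, 0.795, 0.0]
force: [-0.2, -0.2, -1.0]
grip_width: 0.526
[ 539.33043637 -359.95394652  155.02755141] [-0.24792528 -0.1673902  -0.95392299] [ 0.02743573 -0.02596991 -0.01982271] 44.92004724413613 [array([ 1.9 ,  2.27, 25.03]), array([-0.0002, -0.0008, -0.0023])]
```

View pics/w10.png

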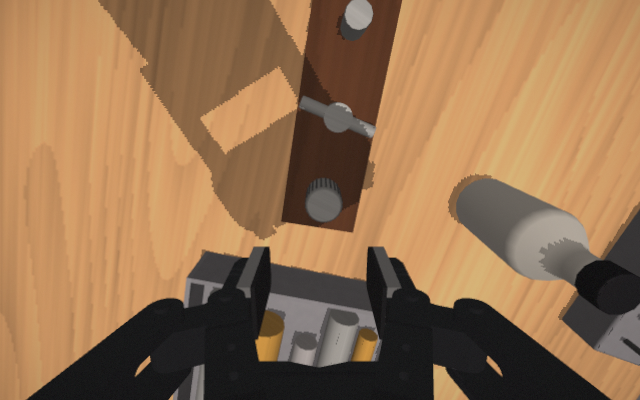

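View pics/w9c.png

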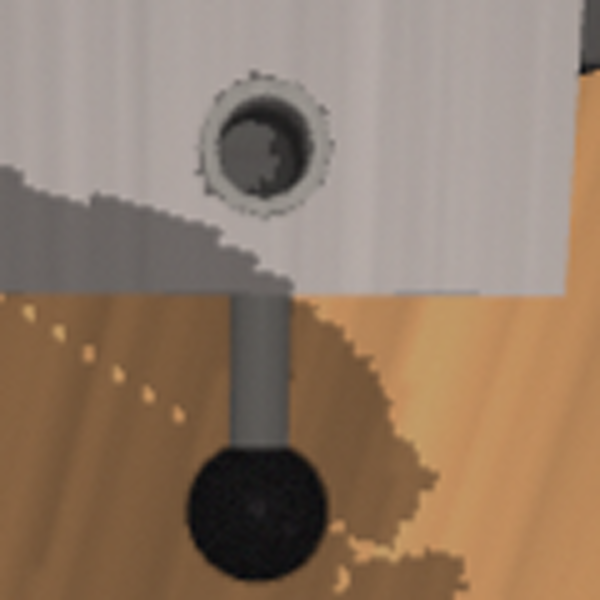

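```bash
python3 - <<'E'
from h import *
p,d,c=load('w10.npz'); crop(p,270,160,380,250,6,'pics/w10c.png')
print(onz([[323,202]],76,c), depthpts([[323,202],[323,208],[335,222]],d,c).round(1))
p,d,c=load('w9.npz');print(onz([[332.8,78.8]],48.5,c))
E
```

```text
[[ 541.45230913 -354.34526525   76.        ]] [[ 541.3 -354.    77.1]
 [ 542.7 -358.9   75.1]
 [ 558.8 -378.2   43.2]]
[[549.29000138  14.52922747  48.5       ]]
```

View pics/w10c.png

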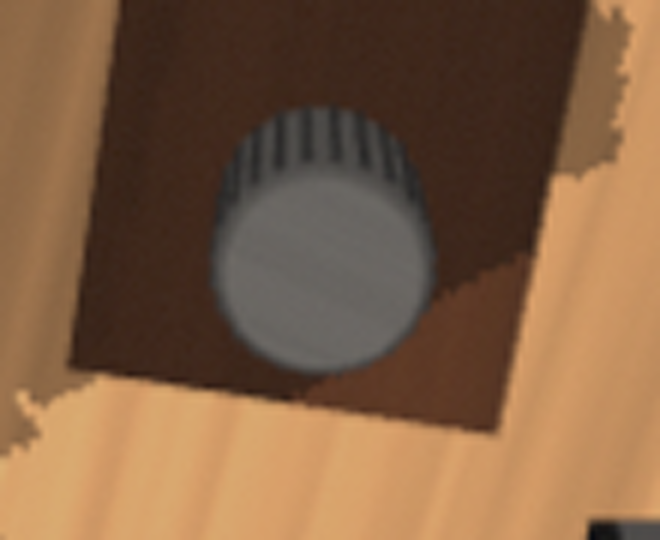

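```bash
python3 - <<'E'
from h import *
p,d,c=load('w10.npz')
x=onz([[323.4,204.8]],76,c)[0];print(x, delta([x[0],x[1],47.5],0.271))
E
```

```text
[ 542.27757721 -356.25277564   76.        ] [array([  1.57,   3.16, 107.74]), array([-0.0002, -0.001 , -0.0007])]
```

```bash
python3 -m creep '[{"grip":45,"linear":[1.3,2.6,12],"rot":[0,0,0]},{"grip":45,"linear":[0,0,20],"rot":[0,0,0]},{"grip":45,"linear":[0,0,22],"rot":[0,0,0]},{"grip":45,"linear":[0,0,22],"rot":[0,0,0]},{"grip":45,"linear":[0,0,18],"rot":[0,0,0]},{"grip":45,"linear":[0,0,12],"rot":[0,0,0]},{"grip":32,"linear":[0,0,0],"rot":[0,0,0]},{"grip":32,"linear":[0,0,0],"rot":[0,0,0]},{"grip":24,"linear":[0,0,0],"rot":[0,0,0]},{"grip":18,"linear":[0,0,0],"rot":[0,0,0]},{"grip":18,"linear":[0,0,0],"rot":[0,0,0]}]' 25
python3 - <<'E'
from h import *
s=sensors.sense(); print(s['eef_pos'],s['force'],s['wrist_torque'],s['grip_width']*85.4,delta([541.8,-356.7,47.5],0.271)); cap('wrist','w11')
E
```

```text
time_s: 17.53
eef_pos: [542.4, -357.1, 50.8]
ee_rot: [0.001, 0.605, 0.796, -0.0]
force: [-0.2, 1.6, 1.2]
grip_width: 0.294
[ 542.41937047 -357.10807818   50.82787647] [-0.17880543  1.5931987   1.23444958] [ 0.12117772 -0.04160694 -0.01865263] 25.091018322746823 [array([ 0.56, -0.49,  3.33]), array([0.001 , 0.0014, 0.    ])]
```

View pics/w11.png

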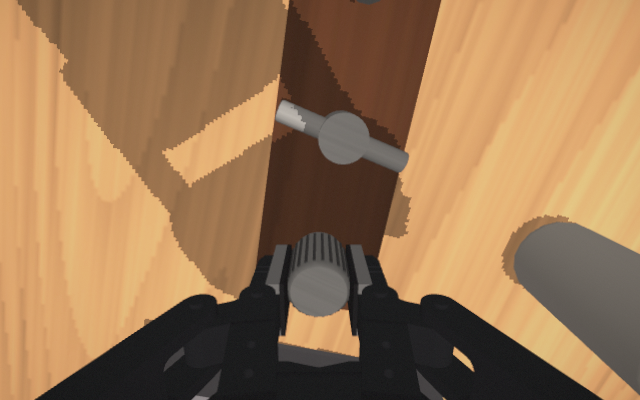

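```bash
python3 -m creep '[{"grip":18,"linear":[0,0,0],"rot":[0,0,0]},{"grip":18,"linear":[0,0,0],"rot":[0,0,0]},{"grip":18,"linear":[0,0,-5],"rot":[0,0,0]},{"grip":18,"linear":[0,0,-12],"rot":[0,0,0]},{"grip":18,"linear":[0,0,-18],"rot":[0,0,0]},{"grip":18,"linear":[0,0,-20],"rot":[0,0,0]},{"grip":18,"linear":[0,0,-20],"rot":[0,0,0]},{"grip":18,"linear":[0,0,-15],"rot":[0,0,0]},{"grip":18,"linear":[0,0,-5],"rot":[0,0,0]},{"grip":18,"linear":[0,0,0],"rot":[0,0,0]},{"grip":18,"linear":[0,0,0],"rot":[0,0,0]}]' 70
python3 - <<'E'
from h import *
s=sensors.sense(); print(s['eef_pos'],s['force'],s['wrist_torque'],s['grip_width']*85.4)
p,d,c=cap('wrist','w12'); crop(p,260,200,380,330,4,'pics/w12c.png'); cap('scene','s12'); cap('top','t12')
E
```

```text
time_s: 18.5
eef_pos: [541.8, -356.7, 144.3]
ee_rot: [-0.0, 0.605, 0.796, 0.0]
force: [-0.5, 0.4, -1.1]
grip_width: 0.281
[ 541.77033757 -356.68099054  144.27065242] [-0.51007443  0.38100812 -1.05846504] [-0.02283837  0.00790967  0.00843618] 24.007450565773407
```

View pics/w12.png

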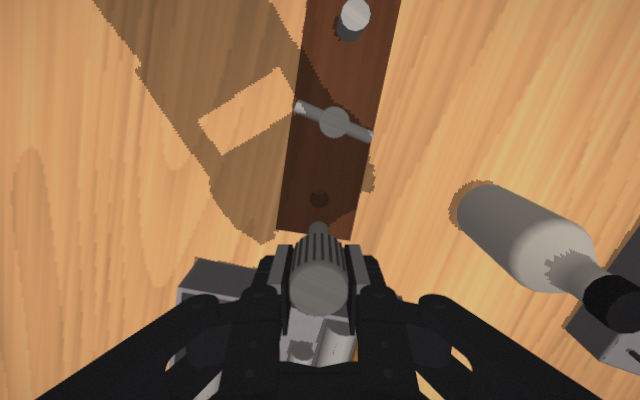

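View pics/w12c.png

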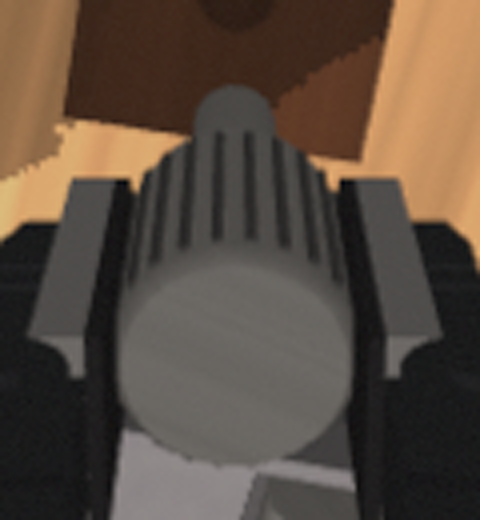

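View pics/s12.png

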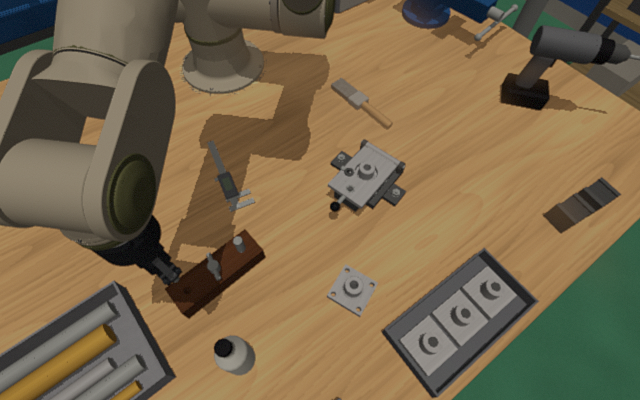

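```bash
python3 - <<'E'
from h import *
p,d,c=load('w12.npz');s=sensors.sense();e=s['eef_pos'];R=toolR(s)
for n,uv,dz in(('top',[318.6,290.4],25),('tip',[318.3,231],-43+1)):
    x=onz([uv],e[2]+dz,c)[0];print(n,x.round(1),'tool',R.inv().apply(x-e).round(2))
print(depthpts([[318,290],[318,282]],d,c))
# model check: project top rim and tip circles with axis at tool (ox,0)
for ox in(-1,0,1):
    a=np.linspace(0,2*np.pi,361)
    for nm,r,h in(('head top',13,25),('shank end bev',6,-40),('tip',4.5,-43)):
        P=np.c_[ox+r*np.cos(a),r*np.sin(a),0*a-h]; q=proj(e+R.apply(P),c); print(ox,nm,'v',q[:,1].min().round(1),q[:,1].max().round(1),'u',q[:,0].min().round(1),q[:,0].max().round(1))
E
```

```text
top [ 542.2 -356.6  168.6] tool [ -0.09   0.47 -25.  ]
tip [ 542.5 -358.4  101.6] tool [-2.09  0.4  42.  ]
[[ 541.64722844 -355.63799875  169.93871651]
 [ 540.59304007 -351.8406376   170.4374273 ]]
-1 head top v 263.7 319.5 u 285.5 349.3
-1 shank end bev v 221.2 239.9 u 307.5 327.7
-1 tip v 221.7 235.6 u 310.2 325.1
0 head top v 261.4 317.4 u 285.5 349.4
0 shank end bev v 219.6 238.4 u 307.5 327.7
0 tip v 220.1 234.0 u 310.2 325.1
1 head top v 259.1 315.4 u 285.4 349.5
1 shank end bev v 218.0 236.8 u 307.5 327.8
1 tip v 218.6 232.5 u 310.1 325.1
```

```bash
python3 - <<'E'
from h import *
print(delta([549.1,14.8,144.3],0.271))
E
python3 -m creep '[{"grip":18,"linear":[15,4,0],"rot":[0,0,0]},{"grip":18,"linear":[27,8,0],"rot":[0,0,0]},{"grip":18,"linear":[32,9,0],"rot":[0,0,0]},{"grip":18,"linear":[32,9,0],"rot":[0,0,0]},{"grip":18,"linear":[32,9,0],"rot":[0,0,0]},{"grip":18,"linear":[32,9,0],"rot":[0,0,0]},{"grip":18,"linear":[32,9,0],"rot":[0,0,0]},{"grip":18,"linear":[32,9,0],"rot":[0,0,0]},{"grip":18,"linear":[32,9,0],"rot":[0,0,0]},{"grip":18,"linear":[32,9,0],"rot":[0,0,0]},{"grip":18,"linear":[32,9,0],"rot":[0,0,0]},{"grip":18,"linear":[25,7,0],"rot":[0,0,0]}]'
python3 -m creep '[{"grip":18,"linear":[2,4,10],"rot":[0,0,0]},{"grip":18,"linear":[0,0,10],"rot":[0,0,0]},{"grip":18,"linear":[0,0,0],"rot":[0,0,0]}]'
python3 - <<'E'
from h import *
s=sensors.sense(); print(s['eef_pos'],s['force'],s['wrist_torque'],s['grip_width']*85.4,delta([549.1,14.8,100],0.271)); cap('wrist','w13')
E
```

```text
[array([ 3.5585e+02,  1.0659e+02, -2.1000e-01]), array([-0.0011, -0.0018, -0.    ])]
time_s: 19.65
eef_pos: [542.7, 14.3, 144.2]
ee_rot: [-0.001, 0.605, 0.796, -0.0]
force: [0.2, -0.4, -0.5]
grip_width: 0.279
time_s: 19.9
eef_pos: [545.5, 14.6, 122.0]
ee_rot: [-0.002, 0.605, 0.796, -0.001]
force: [0.5, -0.6, -1.0]
grip_width: 0.28
[545.52159175  14.55776697 122.04776714] [ 0.52479041 -0.59307991 -1.00170504] [-0.0004813   0.01378857  0.0390387 ] 23.92779776973127 [array([-0.76,  3.61, 22.03]), array([-0.0042, -0.0017,  0.    ])]
```

View pics/w13.png

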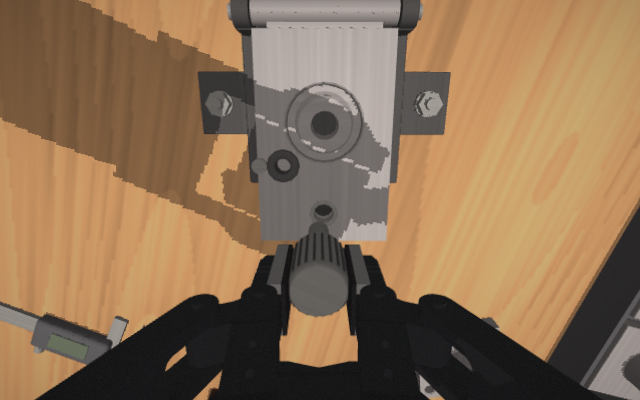

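```bash
python3 -m creep '[{"grip":18,"linear":[-0.8,3.6,6],"rot":[0,0,0]},{"grip":18,"linear":[0,0,10],"rot":[0,0,0]},{"grip":18,"linear":[0,0,10],"rot":[0,0,0]},{"grip":18,"linear":[0,0,0],"rot":[0,0,0]},{"grip":18,"linear":[0,0,0],"rot":[0,0,0]}]'
python3 - <<'E'
from h import *
s=sensors.sense(); print(s['eef_pos'],s['force'],s['wrist_torque'],s['grip_width']*85.4,delta([549.1,14.8,95],0.271)); p,d,c=cap('wrist','w14'); crop(p,260,180,380,330,4,'pics/w14c.png')
E
```

```text
time_s: 20.37
eef_pos: [549.9, 14.9, 98.0]
ee_rot: [-0.001, 0.605, 0.796, -0.0]
force: [-0.6, -0.5, -1.2]
grip_width: 0.278
[549.94110575  14.88870163  97.98541952] [-0.64566449 -0.47593312 -1.20218022] [ 0.02849505 -0.01191316 -0.02292965] 23.74177035732743 [array([ 0.14, -0.83,  2.99]), array([-0.0015, -0.0007, -0.0004])]
```

View pics/w14c.png

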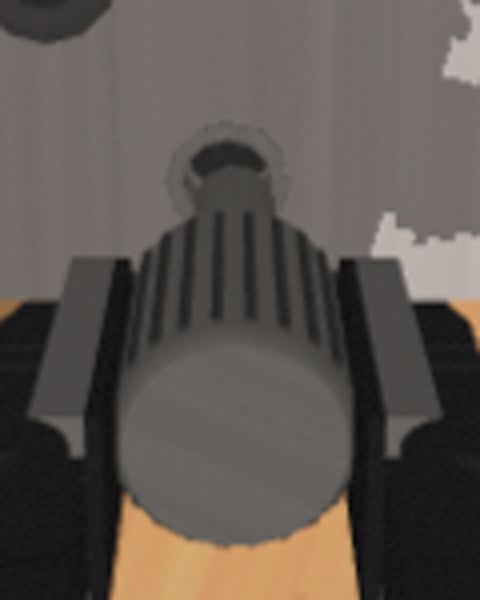

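```bash
python3 - <<'E'
from h import *
p,d,c=load('w14.npz');s=sensors.sense();e=s['eef_pos'];R=toolR(s)
for v in(175,178,182):
    x=onz([[260+229/4-.375,180+v/4-.375]],48.5,c)[0];print(v,x,R.inv().apply(x-e).round(2))
a=np.linspace(0,2*np.pi,361)
for ox in(-1.5,-1,-.5,0):
    P=np.c_[ox+4.5*np.cos(a),4.5*np.sin(a),0*a+43]; q=proj(e+R.apply(P),c); P[:,:2]*=1; print(ox,'tip v',(q[:,1].min()+.375-180)*4, end=' ')
    P=np.c_[ox+6*np.cos(a),6*np.sin(a),0*a+41]; q=proj(e+R.apply(P),c);print('bev',(q[:,1].min()+.375-180)*4)
    P=np.c_[ox+13*np.cos(a),13*np.sin(a),0*a-25]; q=proj(e+R.apply(P),c);print('head',(q[:,1].min()+.375-180)*4,(q[:,1].max()+.375-180)*4)
q=cv2.cvtColor(p,cv2.COLOR_RGB2GRAY)[200:240,300:336];print(q[8:28:1,14:22:2])
E
```

```text
175 [549.19301909  15.08806201  48.5       ] [ 0.42 -1.02 50.14]
178 [549.32525143  14.60948395  48.5       ] [-0.08 -1.02 50.14]
182 [549.50185139  13.97033017  48.5       ] [-0.74 -1.02 50.14]
-1.5 tip v 176.31080169371626 bev 171.76130186383784
head 348.79168798964656 573.2137749673661
-1 tip v 173.17095290833856 bev 168.58040920022074
head 344.2240641970659 569.1261589546923
-0.5 tip v 170.02646862837798 bev 165.3947627037703
head 339.6463240760809 565.0300941283276
0 tip v 166.8773376476671 bev 162.20435073919452
head 335.05843111445347 560.9255522443948
[[110 110 110 110]
 [110 110 110 111]
 [107  99 107 110]
 [ 97 100  99  99]
 [100 103  98  96]
 [102 102  99  99]
 [ 99  90  97  99]
 [ 78  60  69  86]
 [ 50  43  42  60]
 [ 43  41  42  40]
 [ 42  41  42  40]
 [ 41  41  40  41]
 [ 41  41  41  38]
 [ 41  54  56  49]
 [ 52  67  69  65]
 [ 66  69  68  69]
 [ 69  70  70  69]
 [ 69  69  69  70]
 [ 69  70  69  70]
 [ 69  71  69  70]]
```

```bash
python3 -m creep '[{"grip":18,"linear":[0.2,-0.9,2],"rot":[0,0,0]},{"grip":18,"linear":[0,0,3],"rot":[0,0,0]},{"grip":18,"linear":[0,0,3],"rot":[0,0,0]},{"grip":18,"linear":[0,0,3],"rot":[0,0,0]},{"grip":18,"linear":[0,0,0],"rot":[0,0,0]}]'
python3 - <<'E'
from h import *
s=sensors.sense(); print(s['eef_pos'],s['force'],s['wrist_torque'],s['grip_width']*85.4,delta([549.1,14.8,86],0.271)); p,d,c=cap('wrist','w15'); crop(p,260,180,380,330,4,'pics/w15c.png')
E
```

```text
time_s: 20.83
eef_pos: [549.1, 15.1, 87.1]
ee_rot: [-0.0, 0.605, 0.796, -0.0]
force: [1.0, -0.3, -1.3]
grip_width: 0.283
[549.12327117  15.13179639  87.14769392] [ 0.96004846 -0.33040908 -1.27122255] [0.02356262 0.01773452 0.00842867] 24.141863529903137 [array([-0.31, -0.11,  1.15]), array([-0.0009, -0.0004,  0.    ])]
```

View pics/w15c.png

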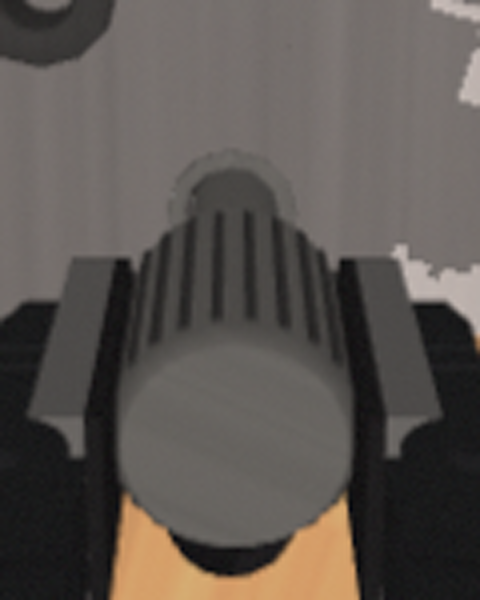

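```bash
python3 -m creep '[{"grip":18,"linear":[0,0,3],"rot":[0,0,0]},{"grip":18,"linear":[0,0,3],"rot":[0,0,0]},{"grip":18,"linear":[0,0,3],"rot":[0,0,0]},{"grip":18,"linear":[0,0,3],"rot":[0,0,0]},{"grip":18,"linear":[0,0,3],"rot":[0,0,0]},{"grip":18,"linear":[0,0,0],"rot":[0,0,0]}]'
python3 - <<'E'
from h import *
s=sensors.sense(); print(s['eef_pos'],s['force'],s['wrist_torque'],s['grip_width']*85.4,delta([549.1,14.8,72],0.271))
E
```

```text
time_s: 21.38
eef_pos: [549.3, 14.9, 72.1]
ee_rot: [-0.0, 0.605, 0.796, -0.0]
force: [-0.7, -2.8, -2.4]
grip_width: 0.28
[549.27052959  14.92111239  72.12363617] [-0.70999727 -2.83690455 -2.39262629] [-0.54155732  0.04157852 -0.04681539] 23.87427960387636 [array([-0.07, -0.2 ,  0.12]), array([-0.0006, -0.    , -0.0001])]
```

```bash
python3 -m creep '[{"grip":18,"linear":[-0.6,0,2],"rot":[0,0,0]},{"grip":18,"linear":[0,0,3],"rot":[0,0,0]},{"grip":18,"linear":[0,0,3],"rot":[0,0,0]},{"grip":18,"linear":[0,0,3],"rot":[0,0,0]},{"grip":18,"linear":[0,0,2],"rot":[0,0,0]},{"grip":18,"linear":[0,0,0],"rot":[0,0,0]}]'
python3 - <<'E'
from h import *
s=sensors.sense(); print(s['eef_pos'],s['force'],s['wrist_torque'],s['grip_width']*85.4,delta([549.1,14.8,72],0.271))
E
```

```text
time_s: 21.88
eef_pos: [549.4, 14.6, 59.2]
ee_rot: [-0.0, 0.605, 0.796, -0.0]
force: [-0.6, -2.1, -1.9]
grip_width: 0.281
[549.40838942  14.56935086  59.21082385] [-0.64196506 -2.07780821 -1.86444674] [-0.29613     0.13000491  0.05158795] 23.970906395669758 [array([  0.31,  -0.24, -12.79]), array([-0.0005, -0.0004, -0.    ])]
```

```bash
python3 -m creep '[{"grip":18,"linear":[-0.3,0,1.5],"rot":[0,0,0]},{"grip":18,"linear":[0,0,1.5],"rot":[0,0,0]},{"grip":18,"linear":[0,0,1.5],"rot":[0,0,0]},{"grip":18,"linear":[0,0,1.5],"rot":[0,0,0]},{"grip":18,"linear":[0,0,1.5],"rot":[0,0,0]},{"grip":18,"linear":[0,0,0],"rot":[0,0,0]},{"grip":18,"linear":[0,0,0],"rot":[0,0,0]}]' 100
python3 - <<'E'
from h import *
s=sensors.sense(); print(s['eef_pos'],s['force'],s['wrist_torque'],s['grip_width']*85.4)
E
```

```text
time_s: 22.47
eef_pos: [549.8, 14.0, 52.4]
ee_rot: [0.0, 0.605, 0.796, 0.0]
force: [-1.9, -1.4, 4.1]
grip_width: 0.268
[549.81431116  14.03375443  52.4344295 ] [-1.86494044 -1.39428549  4.05142924] [-0.46286487  0.32937174 -0.01413594] 22.845841735187467
```

Spring contact begins (about 4 N up); pressing on.

```bash
python3 -m creep '[{"grip":18,"linear":[0,0,1],"rot":[0,0,0]},{"grip":18,"linear":[0,0,1],"rot":[0,0,0]},{"grip":18,"linear":[0,0,1],"rot":[0,0,0]},{"grip":18,"linear":[0,0,0],"rot":[0,0,0]},{"grip":18,"linear":[0,0,0],"rot":[0,0,0]}]'
python3 - <<'E'
from h import *
s=sensors.sense(); print(s['eef_pos'],s['force'],s['wrist_torque'],s['grip_width']*85.4)
E
python3 -m creep '[{"grip":18,"linear":[0,0,1],"rot":[0,0,0]},{"grip":18,"linear":[0,0,1],"rot":[0,0,0]},{"grip":18,"linear":[0,0,0],"rot":[0,0,0]},{"grip":18,"linear":[0,0,0],"rot":[0,0,0]}]'
python3 - <<'E'
from h import *
s=sensors.sense(); print(s['eef_pos'],s['force'],s['wrist_torque'],s['grip_width']*85.4); cap('wrist','w16'); p,d,c=cap('scene','s16'); crop(p,300,110,440,225,5,'pics/s16c.png')
E
```

```text
time_s: 22.88
eef_pos: [550.0, 14.0, 51.7]
ee_rot: [0.001, 0.605, 0.796, 0.0]
force: [-11.5, -1.9, 26.0]
grip_width: 0.272
[549.98579878  13.96426923  51.68356185] [-11.49296563  -1.85643958  26.03084813] [-0.46921889  2.04784172  0.00636355] 23.220501212799796
time_s: 23.22
eef_pos: [550.1, 13.9, 51.4]
ee_rot: [0.001, 0.605, 0.796, 0.0]
force: [-18.0, -2.0, 43.1]
grip_width: 0.273
[550.11629588  13.91443709  51.40983117] [-17.99564885  -2.02001407  43.06952475] [-0.39860809  3.2942571  -0.03249573] 23.333172123147655
```

View pics/w16.png

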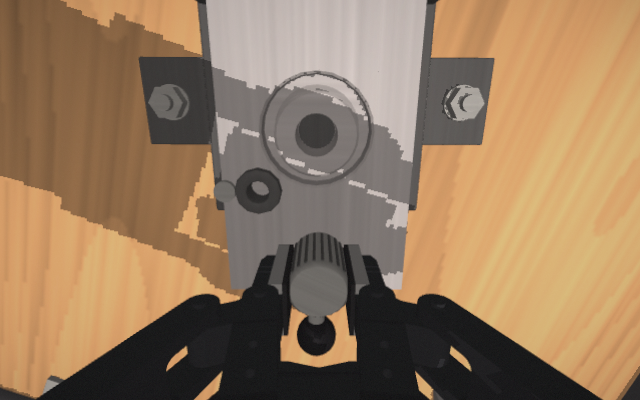

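View pics/s16c.png

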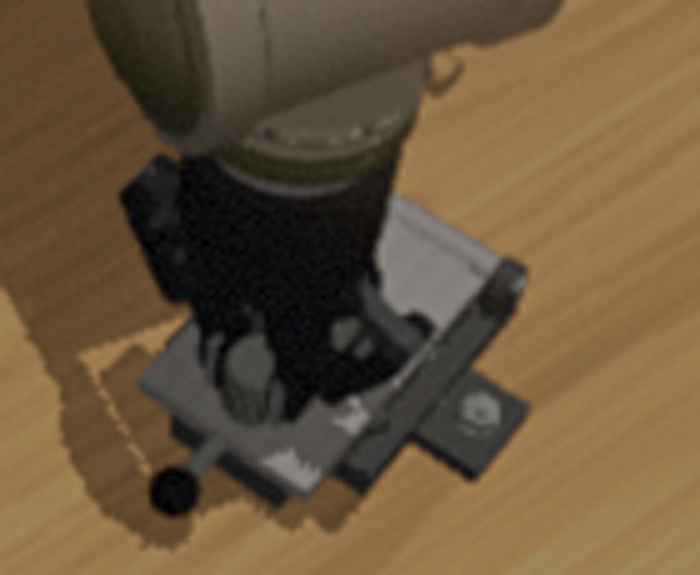

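```bash
python3 -m creep '[{"grip":18,"linear":[0,-0.7,-0.7],"rot":[0,0,0]},{"grip":18,"linear":[0,0,-0.5],"rot":[0,0,0]},{"grip":18,"linear":[0,0,0],"rot":[0,0,0]},{"grip":18,"linear":[0,0,0],"rot":[0,0,0]},{"grip":18,"linear":[0,0,0],"rot":[0,0,0]}]'
python3 - <<'E'
from h import *
s=sensors.sense(); print(s['eef_pos'],s['force'],s['wrist_torque'],s['grip_width']*85.4)
p,d,c=cap('wrist','w17')
L=[[250,280],[390,270],[250,240],[370,200],[380,130],[330,40],[240,40],[300,40]]
P=depthpts(L,d,c);print(P.round(1))
j=np.array([-np.sin(.271),np.cos(.271)]);h=np.array([532.9,72])+66*j
g=[(u,v) for u in range(230,400,4) for v in range(20,280,4)]
Q=depthpts(g,d,c);r=-(Q[:,:2]-h)@j;lat=(Q[:,:2]-h)@[j[1],-j[0]]
m=(abs(Q[:,2]-44)<6)&(r>15)&(r<144)&(abs(lat)<42)
k=np.polyfit(r[m],Q[m,2],1);print(m.sum(),'slope',k,'z at 126',np.polyval(k,126),np.std(Q[m,2]-np.polyval(k,r[m])))
p,d,c=load('w13.npz');Q=depthpts([(u,v) for u in range(250,400,4) for v in range(30,230,4)],d,c);r=-(Q[:,:2]-h)@j;lat=(Q[:,:2]-h)@[j[1],-j[0]];m=(abs(Q[:,2]-46)<7)&(r>15)&(r<144)&(abs(lat)<42);k=np.polyfit(r[m],Q[m,2],1);print('before',k,np.polyval(k,126))
E
```

```text
time_s: 23.73
eef_pos: [550.0, 13.9, 51.6]
ee_rot: [0.001, 0.605, 0.796, 0.001]
force: [-11.0, 0.3, 32.5]
grip_width: 0.273
[549.97251657  13.90161722  51.63273072] [-10.99845506   0.27599429  32.53167785] [-0.15862176  1.94118864 -0.04875475] 23.343141535317063
[[520.4  -9.8  42.9]
 [587.7  15.2  43.5]
 [515.6  11.7  41.9]
 [566.3  47.9  43.6]
 [560.3  80.2  44. ]
 [528.7 109.3  43.6]
 [492.8  99.3  42.7]
 [516.8 105.9  43.6]]
2025 slope [2.67825918e-03 4.31849666e+01] z at 126 43.522427289620516 1.3018352793597228
before [4.24645201e-02 4.31969491e+01] 48.54747864163285
```

```bash
python3 - <<'E'
from h import *
p,d,c=load('w17.npz')
g=[(u,v) for u in range(306,332,2) for v in range(276,306,2)]
Q=depthpts(g,d,c);print('pin top z',np.median(Q[:,2]),'xy',Q.mean(0)[:2],'expected 77')
p,d,c=load('w12.npz');s=144.27;Q=depthpts(g,d,c);print('w12 top-TCP',np.median(Q[:,2])-s)
p,d,c=load('w17.npz');print('now top-TCP',np.median(depthpts(g,d,c)[:,2])-51.63)
E
python3 - <<'E'
from h import *
p,d,c=cap('top','t17'); crop(p,180,100,480,330,2.6,'pics/t17c.png')
E
```

```text
pin top z 77.14051975216076 xy [549.51637701  16.0078233 ] expected 77
w12 top-TCP 25.491790889440125
now top-TCP 25.510519752160754
```

View pics/t17c.png

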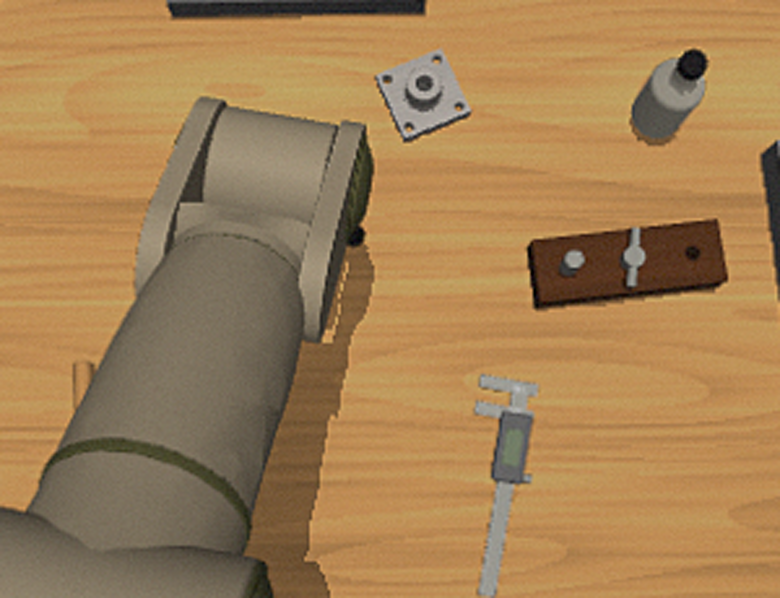

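The pin top is at 77.1 mm, where 77 means fully home. The leaf is level, the other objects have not moved, and the arm is pressing down with about 32 N. I'm handing in now.

```bash
python3 - <<'E'
from h import *
s=sensors.sense(); print(s['time_s'],s['force'],s['eef_pos'])
print(ctrl.finish_job())
E
```

```text
23.8333 [-10.15339206  -0.31319982  31.38775539] [549.95988445  13.89957776  51.62600858]
the job is handed in; nothing more can be done
None
```

I turned the flange a quarter turn clockwise and seated it in the nest. I then swung the leaf shut by its ball, pushed the knurled pin through both holes, and handed the job in at 23.8 s with the arm still gripping and pressing.

What the last checks showed:
- **Flange:** the wrist picture taken after release showed the undrilled corner at the drill spot and the plate lying in the nest. I did not measure its height again after the leaf was shut.
- **Leaf:** the depth fit gave an angle of about 0.003 rad, down from 0.042 rad when it rested on its spring.
- **Pin:** its top was at 77.1 mm, where 77 mm means fully home. It had not slipped in the grip.
- **Force:** the arm was bearing down with about 31 N, with about 10 N of sideways load that I left in place.
- **Other objects:** the two other pins, the finished flange, the caliper and the bottle looked unmoved in the top view. The brush was partly hidden by the arm there, but nothing went near it.

None of the checks failed. The only disagreement was 1 to 2 mm between the top and wrist cameras, which I settled by feel when gripping the flange hub and by close-up views when placing the pin.

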